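# Set the cutting guide of the gel board against its stop

## Task

Fit the loose metal cutting guide to the white gel-cutting board: put the eye at its end over the pivot pin, with the red free end on the same side as the stop, lay it flat well clear of the stop and let go. Then swing it round the pin by pushing its free end until it meets the rubber bumper of the stop, press it home firmly but gently there for a moment (about 8 N; more than 15 N would shift its setting), and draw straight back from it before lifting, leaving the guide on the pin and touching the bumper. Do not push the stop itself with the gripper, and leave the things around the board alone.

Things in the scene. Friction and masses are not known exactly. Their poses are not given: they have to be found in the camera images.
- board: white gel-cutting board, 220 (its x) x 300 (its y) mm, top 14 mm above the bench, fixed for the run. Origin: centre of its underside, on the bench. At yaw 0 its x points away from the robot, its y to the left. On it the guide points from the pin about to -y of the board, is swung towards +x of the board (up to 2 N of drag) and meets the bumper with its +y edge about 160 mm from the eye
- pivot_pin (a point): top centre of the upright steel pivot pin, 10 mm across with a tapered tip (full width up to 18 mm above the board's top, tip 24 mm above it), on the board at x = -20, y = +115 mm of the board
- guide: loose aluminium cutting guide, a flat bar 200 x 30 x 10 mm, 0.15 to 0.28 kg. Origin: centre of its underside; its x runs along the bar from the eye end (x = -100 mm) to the free end with a red patch (x = +100 mm), its y across it (edges at y = -15 and +15 mm), z up
- guide_eye (a point): centre of the guide's eye at its underside, a round through hole 14 mm across, 83 mm from the guide's centre towards -x of the guide
- guide_tip (a point): middle of the end face at the guide's free end, 100 mm from the guide's centre, half-way up the bar
- stop: adjustable stop on the board, fixed for the run, place varies: aluminium block 34 (x) x 30 x 22 mm, black knob on top (35 mm above the board), in front of it an upright round rubber bumper on a brass setting screw. Origin: foot of the middle of the block's front face, on the board's top, 160 mm from the pin towards -y of the board and 65 to 85 mm towards its +x; its x points into the block
- timer: small white timer, 64 x 66 x 19 mm, on the bench right of the board; origin centre of its underside; to be left alone
- bottle_small: small glass bottle with blue cap, 43 mm across, 86 mm high, on the bench far left; origin centre of its underside; to be left alone
- gel_comb: red gel comb, 30 x 84 x 8 mm, on the bench near left; origin centre of its underside; to be left alone
- stop_face (a point): top of the middle of the block's front face, 22 mm above the board. The bumper (radius 7 mm, 17 mm high) has its axis 11 to 29 mm in front of this face (-x of the stop): this reach is set anew each time and not measured, so it must be felt. It does not give; above 15 N it loses its setting

How it is judged:
By the outcome, as a careful person would: the job done as asked, in the order asked, and still so for the second after the job is handed in, with the robot touching nothing.
It also fails if it takes over 72 s, if anything falls off the work surface, if the arm or the gripper's body presses on something with over 40 N, if the wrist force passes 120 N, or if a joint passes its speed limit or range.

## Robot

A 7-joint arm with a two-finger parallel gripper is mounted at the origin on a cart in front of the work surface, level with it; the furniture and walls round the work are solid. World frame = base frame: x ahead of the robot, y to its left, z up, the work surface at z = 0. Lengths are in m, angles in rad, forces in N, time in s.
With the tool pointing down it reaches from about 0.425 to 0.875 m from the base axis. Payload 4.7 kg.
Tool frame: the origin (TCP) lies at the very end of the fingers, on their centre line; the grasp point (between the pads) lies 19 mm behind it; z points along the fingers, y is the line along which they close (so a half turn about z gives the same grasp; the last joint's range is limited). The gripper opens to 87 mm and grips with 3 to 60 N. Pads are 19 mm wide; open, the fingers measure 117 mm over their backs; the gripper's body (75 mm by 190 mm) begins 51 mm behind the grasp point.
Start: joints at [-1.169, 0.321, -0.07, 1.45, 0.023, 1.371, -0.057], TCP at [0.246, 0.602, 0.2] pointing down, gripper open.
Joint ranges: [-2.86, 2.86], [-0.3, 2.09], [-1.38, 1.24], [0.06, 2.45], [-1.56, 4.7], [0.09, 2.05], [-2.69, 2.69]. Speed limits (rad/s): [2.57, 2.57, 3.14, 3.14, 3.14, 3.14, 3.14].

## Interface

Orientations are given as a rotation vector (axis times angle).
In Python, from bench import ctrl, vision gives the robot as it stands.
- The arm moves only by the tool jog_arm, never from a script. Its argument "increments" is a list of rows, each an object of numbers: "tx", "ty", "tz": the shift along the tool's x, y, z in mm; "wx", "wy", "wz": the turn, a rotation vector about the tool's x, y, z in rad; "gripper": the opening, from 0 (shut) to 1 (fully open). In form: [{"tx": .., "ty": .., "tz": .., "wx": .., "wy": .., "wz": .., "gripper": ..}, ...]. A call has exactly 5 rows; each row is the pose to reach, as a shift and turn from the pose commanded when the call began, along the tool's axes at that moment; what a row does not reach only later rows make up. A row lasts 1/12 s, in which the tool goes at most 41.7 mm and 7.16 degrees, less where a joint would pass 70% of its speed; a pose out of reach is approached as far as the arm can. A call with a gripper value outside its range is refused whole. The fingers move at their own pace and stop on an object; "grip_force" is the grip in N (left out, the last holds). Time passes only in rows, so rows that repeat a pose let the fingers close, or fill a call up. It gives the time, the measured TCP pose, the force, the opening and the grip force at its end, in the units of the state.
- ctrl.get_state(): the state, without advancing time (a new reading comes with each control period).
- vision.get_image(name): name is "scene" or "top" or "wrist"; returns a dict with "color" (400x640x3 uint8, blue, green, red), "fx", "fy", "cx", "cy" (pixels), "extrinsics" (4x4, takes a point from world to camera coordinates). Camera axes: x right, y down, z forward; pixel columns grow to the right and rows downward; lengths in m; the calibration is good to about 2 mm. A picture is of the moment at which its call begins. There is no depth.
- ctrl.close_job(): hands the job in; it is judged then, once.
Trained networks look in the newest picture that a camera, given by its name, has taken for a name from the list of things; names that differ only in an ending like _2 or _b are one class to them, and where a whole thing is asked for, a point or a joint stands for the part that bears it (a point fixed in the world has none). Each returns a list of dicts, best first, with "conf" (0 to 1); they miss things now and then, are a little off and sometimes report something else, mostly with a low value. They report only what shows in the picture. A call takes as long as a camera call.
- vision.spot_in(camera, thing): "bbox" ([left, top, right, bottom] in pixels, round what is visible of it).
The state is a dict: "time": time; "joint_positions": joint angles; "qd": joint speeds; "joint_torque": joint torques, N m; "position": TCP position; "tool_rot": TCP orientation; "ft_force": force on the tool from outside, world axes, zero at the start; "torque": the same for the moment, N m; "grip_width": opening from 0.0 (shut) to 1.0 (fully open); "grip_force": force on a finger pad.
Only numpy, scipy, OpenCV 4.12 (cv2) and the standard library are available. Lean on these libraries where they do the work, as an engineer would, in place of code of your own. Each camera call takes 0.05 s, during which the arm holds its last target. There are 200 camera calls.

## Working session

There is one attempt and no reset: what is moved stays moved. The work goes in short steps, Python scripts to look and compute and a tool call to move; the robot and the scene stay as the last step left them, time stands still between calls to the robot, and variables do not carry over. Pictures are saved under pics/ and viewed, at most 10 in all, crops included, and the job is handed in when it is done.

Besides the shell and the picture viewer there is one more tool, called by a JSON object that holds its "api" and its "payload". jog_arm: Moves the arm, as the interface text tells. Its arguments: {"type":"object","properties":{"increments":{"type":"array"},"grip_force":{"type":"number"}},"required":["increments"]}

```bash
mkdir -p pics
cat > h.py <<'E'
import numpy as np, cv2
from scipy.spatial.transform import Rotation as R
from bench import ctrl, vision
def ray(im,u,v,z):
    E=np.array(im["extrinsics"]);Rm=E[:3,:3];c=-Rm.T@E[:3,3]
    d=Rm.T@np.array([(u-im["cx"])/im["fx"],(v-im["cy"])/im["fy"],1.0])
    return c+d*(z-c[2])/d[2]
def proj(im,p):
    E=np.array(im["extrinsics"]);q=E[:3,:3]@np.array(p)+E[:3,3]
    return np.array([im["fx"]*q[0]/q[2]+im["cx"],im["fy"]*q[1]/q[2]+im["cy"]])
E
python3 - <<'E'
from h import *
s=ctrl.get_state();print(s["time"],s["position"],s["tool_rot"],s["ft_force"],R.from_rotvec(s["tool_rot"]).as_matrix().round(3))
for c in("top","scene"):
    im=vision.get_image(c);cv2.imwrite(f"pics/{c}0.png",im["color"]);E=np.array(im["extrinsics"]);print(c,im["fx"],-E[:3,:3].T@E[:3,3])
    for t in("board","pivot_pin","guide","guide_eye","guide_tip","stop","timer","bottle_small","gel_comb"):
        print(t,[(np.round(d["bbox"]).tolist(),round(d["conf"],2)) for d in vision.spot_in(c,t)[:2]])
E
```

```text
0.0 [0.24562659 0.60114934 0.1990379 ] [-6.05237599e-01 -3.08248205e+00  3.04706097e-03] [-0.27429839  0.96913447 -0.12730409] [[-0.926  0.378 -0.001]
 [ 0.378  0.926 -0.002]
 [-0.    -0.002 -1.   ]]
top 366.72500850711003 [0.33833212 0.01056203 1.13680745]
board [([286.0, 158.0, 389.0, 234.0], 0.57)]
pivot_pin [([288.0, 157.0, 382.0, 230.0], 0.69)]
guide [([230.0, 160.0, 247.0, 222.0], 0.92)]
guide_eye [([230.0, 158.0, 250.0, 223.0], 0.67), ([349.0, 167.0, 361.0, 185.0], 0.24)]
guide_tip [([231.0, 158.0, 252.0, 224.0], 0.68)]
stop [([348.0, 169.0, 360.0, 186.0], 0.51)]
timer [([440.0, 212.0, 467.0, 235.0], 0.88), ([231.0, 161.0, 253.0, 222.0], 0.23)]
bottle_small [([176.0, 167.0, 197.0, 183.0], 0.84), ([348.0, 167.0, 360.0, 182.0], 0.51)]
gel_comb [([172.0, 216.0, 199.0, 234.0], 0.46)]
scene 367.482705833644 [-0.24607415 -0.62547753  0.7529864 ]
board [([276.0, 184.0, 386.0, 252.0], 0.92)]
pivot_pin [([277.0, 182.0, 384.0, 251.0], 0.91)]
guide [([245.0, 167.0, 297.0, 189.0], 0.57), ([217.0, 167.0, 229.0, 181.0], 0.41)]
guide_eye [([248.0, 165.0, 295.0, 188.0], 0.73), ([395.0, 274.0, 426.0, 297.0], 0.19)]
guide_tip []
stop [([274.0, 182.0, 386.0, 250.0], 0.72), ([215.0, 168.0, 229.0, 180.0], 0.68)]
timer [([395.0, 272.0, 424.0, 297.0], 0.88), ([345.0, 198.0, 364.0, 214.0], 0.25)]
bottle_small [([246.0, 144.0, 258.0, 164.0], 0.8), ([396.0, 273.0, 427.0, 296.0], 0.67)]
gel_comb [([345.0, 200.0, 359.0, 213.0], 0.63), ([219.0, 171.0, 227.0, 178.0], 0.43)]
```

Run:
```python
import cv2
a=cv2.imread("pics/top0.png")[145:245,165:475];cv2.imwrite("pics/topcrop.png",cv2.resize(a,None,fx=2.5,fy=2.5,interpolation=cv2.INTER_CUBIC))
```

```text
(no output)
```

View pics/topcrop.png

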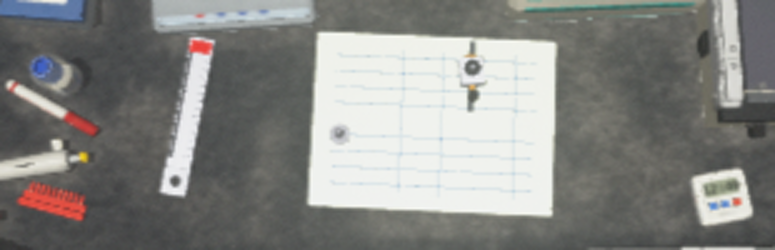

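The top view shows the guide left of the board, with its red end at about (246,161) and its eye at about (235,217). The pin is at about (301,198), the stop knob at about (354,172) and the bumper at about (354,184). Next I'll measure these precisely.

Run:
```python
from h import *
im=vision.get_image("top");g=im["color"].astype(int)
m=((g.max(2)>150)).astype(np.uint8)
def rect(box,z):
    k=np.zeros_like(m);l,t,r,b=box;k[t:b,l:r]=m[t:b,l:r]
    n,lab,st,_=cv2.connectedComponentsWithStats(k);i=1+np.argmax(st[1:,4])
    ys,xs=np.where(lab==i);P=np.array([ray(im,x,y,z)[:2] for x,y in zip(xs,ys)],np.float32)
    rc=cv2.minAreaRect(P);print(np.round(rc[0],4),np.round(rc[1],4),rc[2]);print(cv2.boxPoints(rc).round(4).tolist());return rc
rect((225,155,256,228),.01);rect((280,152,395,238),.014)
for n,u,v,z in(("red",245.8,161,.01),("eye",235,217.4,.01),("pin",301,198.2,.038),("knob",354.2,172.2,.049)):print(n,ray(im,u,v,z).round(4))
```

```text
[0.5254 0.2743] [0.0321 0.2001] 79.49835968017578
[[0.42410001158714294, 0.2766999900341034], [0.6208000183105469, 0.2402999997138977], [0.6266999840736389, 0.2718999981880188], [0.42989999055862427, 0.3082999885082245]]
[ 0.5075 -0.0311] [0.3008 0.2205] 85.83099365234375
[[0.38659998774528503, -0.17309999465942383], [0.6065000295639038, -0.1890999972820282], [0.6284000277519226, 0.11089999973773956], [0.4083999991416931, 0.12700000405311584]]
red [0.6196 0.2546 0.01  ]
eye [0.4425 0.2879 0.01  ]
pin [0.4927 0.0812 0.038 ]
knob [ 0.566  -0.0817  0.049 ]
```

{"api": "jog_arm", "payload": {"increments": [{"tx": -36,"ty": -18},{"tx": -72,"ty": -37},{"tx": -108,"ty": -55},{"tx": -144,"ty": -74},{"tx": -180,"ty": -92,"gripper": 0.7}]}}

```text
validation failed for argument at $.in...
```

{"api": "jog_arm", "payload": {"increments": [{"tx": -36,"ty": -18,"wz": -0.05},{"tx": -72,"ty": -37,"wz": -0.1},{"tx": -108,"ty": -55,"wz": -0.15},{"tx": -144,"ty": -74,"wz": -0.2},{"tx": -165,"ty": -85,"wz": -0.204}]}}

```text
validation failed for argument at $.in...
```

```bash
cat >> h.py <<'E'
def go(target,yaw_y=None):
    "print tool-frame move (mm, rad) to world target TCP; yaw_y = wanted world angle of tool y (deg)"
    s=ctrl.get_state();M=R.from_rotvec(s["tool_rot"]).as_matrix()
    print("t",round(s["time"],2),"pos",np.round(s["position"],4),"yawy",round(np.degrees(np.arctan2(M[1,1],M[0,1])),2),"tilt",M[:2,2].round(4),"F",np.round(s["ft_force"],2),"w",round(s["grip_width"],3),round(s["grip_force"],1))
    if target is not None:
        print("move",(M.T@(np.array(target)-s["position"])*1000).round(1))
    if yaw_y is not None:
        d=(yaw_y-np.degrees(np.arctan2(M[1,1],M[0,1]))+180)%360-180;print("wz",round(-np.radians(d),3))
E
python3 - <<'E'
from h import *
go((.5254,.2743,.12),79.5)
im=vision.get_image("wrist");cv2.imwrite("pics/w1.png",im["color"])
for n,p in dict(eye=(.4438,.2895,.01),red=(.62,.2545,.01),pin=(.4959,.0851,.038)).items(): print(n,proj(im,p).round(1))
E
```

```text
t 1.05 pos [0.2458 0.6017 0.2002] yawy 67.78 tilt [0.0001 0.    ] F [-0.22  1.17  0.46] w 1.0 0.0
move [-382.6 -197.4   80.2]
wz -0.205
eye [185.9 362.4]
red [218.4 442.5]
pin [ 84.1 438.3]
```

View pics/w1.png

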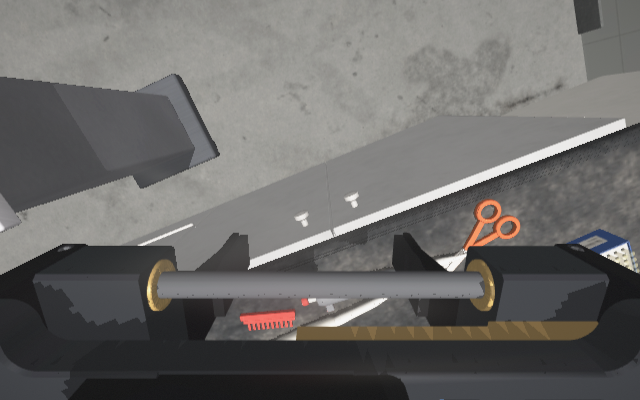

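The wrist picture shows the start pose: the fingers at the bottom and the red comb at (268,320). The arm hasn't moved because the rows were refused, probably because every key is required.

{"api": "jog_arm", "payload": {"increments": [{"tx": -36,"ty": -18,"tz": 0,"wx": 0,"wy": 0,"wz": 0,"gripper": 0.7},{"tx": -72,"ty": -37,"tz": 0,"wx": 0,"wy": 0,"wz": 0,"gripper": 0.7},{"tx": -108,"ty": -55,"tz": 0,"wx": 0,"wy": 0,"wz": 0,"gripper": 0.7},{"tx": -144,"ty": -74,"tz": 0,"wx": 0,"wy": 0,"wz": 0,"gripper": 0.7},{"tx": -180,"ty": -92,"tz": 0,"wx": 0,"wy": 0,"wz": 0,"gripper": 0.7}]}}

```text
time: 1.52
position: [0.3787, 0.4468, 0.2004]
tool_rot: [0.605, 3.082, 0.001]
ft_force: [0.4, 0.4, -0.2]
grip_width: 0.734
grip_force: 0.0
```

{"api": "jog_arm", "payload": {"increments": [{"tx": -36,"ty": -18,"tz": 0,"wx": 0,"wy": 0,"wz": -0.05,"gripper": 0.7},{"tx": -72,"ty": -37,"tz": 0,"wx": 0,"wy": 0,"wz": -0.1,"gripper": 0.7},{"tx": -108,"ty": -55,"tz": 0,"wx": 0,"wy": 0,"wz": -0.15,"gripper": 0.7},{"tx": -144,"ty": -74,"tz": 0,"wx": 0,"wy": 0,"wz": -0.2,"gripper": 0.7},{"tx": -165,"ty": -85,"tz": 0,"wx": 0,"wy": 0,"wz": -0.204,"gripper": 0.7}]}}

```text
time: 1.93
position: [0.5018, 0.3021, 0.2006]
tool_rot: [0.294, 3.126, -0.002]
ft_force: [0.5, -0.4, -0.0]
grip_width: 0.696
grip_force: 0.0
```

Run:
```python
from h import *
go((.5254,.2743,.12),79.5)
im=vision.get_image("wrist");cv2.imwrite("pics/w2.png",im["color"])
for n,p in dict(eye=(.4438,.2895,.01),red=(.62,.2545,.01),pin=(.4959,.0851,.038)).items(): print(n,proj(im,p).round(1))
```

```text
t 1.93 pos [0.5018 0.3021 0.2006] yawy 79.27 tilt [ 0.0022 -0.0017] F [ 0.46 -0.39 -0.03] w 0.696 0.0
move [-28.2 -22.9  80.7]
wz -0.004
eye [302.1 133.1]
red [303.3 262.5]
pin [148.2 208.2]
```

View pics/w2.png

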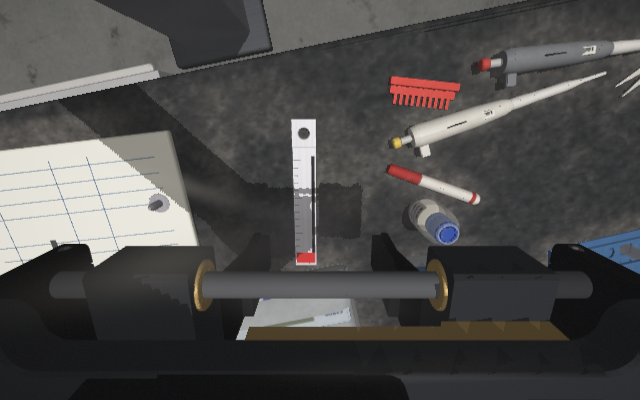

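The wrist picture shows the guide centred, with the eye at (304,133) and the red end at (306,258). The pin is at about (155,205), on the right-hand part of the board. I'll refine these from enlarged pixels and move onto the guide.

Run:
```python
from h import *
im=vision.get_image("wrist");c=im["color"];cv2.imwrite("pics/w3.png",c)
a=cv2.resize(c[180:225,130:190],None,fx=6,fy=6,interpolation=cv2.INTER_CUBIC)
b=cv2.resize(c[115:160,275:335],None,fx=6,fy=6,interpolation=cv2.INTER_CUBIC)
cv2.imwrite("pics/w3c.png",np.hstack([a,b]))
g=c.astype(int);m=(g.max(2)>110).astype(np.uint8);k=np.zeros_like(m);k[112:262,285:325]=m[112:262,285:325]
ys,xs=np.where(k)
P=np.array([ray(im,x,y,.01)[:2] for x,y in zip(xs,ys)],np.float32);rc=cv2.minAreaRect(P);print(np.round(rc[0],4),np.round(rc[1],4),rc[2])
E=np.array(im["extrinsics"]);print("cam",(-E[:3,:3].T@E[:3,3]).round(3),E[2,:3].round(2))
print("eye",ray(im,304,133,.01).round(4),"pin",ray(im,155,205,.038).round(4))
go((.5254,.2743,.003),79.5)
```

```text
[0.5244 0.2754] [0.0306 0.1991] 79.23809814453125
cam [0.426 0.314 0.385] [ 0.29 -0.06 -0.96]
eye [0.4473 0.2878 0.01  ] pin [0.4954 0.0902 0.038 ]
t 2.03 pos [0.5024 0.3013 0.2004] yawy 78.91 tilt [ 0.0023 -0.0022] F [0.34 0.05 0.47] w 0.703 0.0
move [-27.2 -21.7 197.6]
wz -0.01
```

View pics/w3c.png

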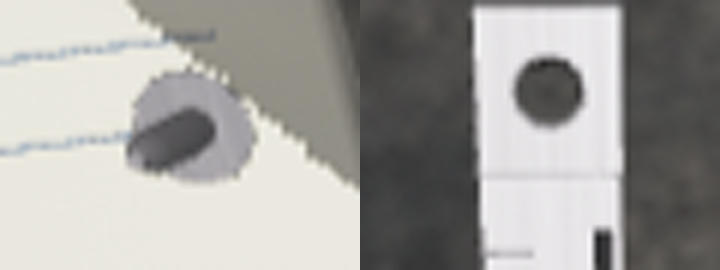

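The crop shows the pin tip at about (153,205), its base disc centred at (162,201) and the eye at (306.5,130.5).

{"api": "jog_arm", "payload": {"increments": [{"tx": -10,"ty": -9,"tz": 35,"wx": 0,"wy": 0,"wz": 0,"gripper": 0.7},{"tx": -20,"ty": -18,"tz": 70,"wx": 0,"wy": 0,"wz": -0.005,"gripper": 0.7},{"tx": -27,"ty": -22,"tz": 105,"wx": 0,"wy": 0,"wz": -0.005,"gripper": 0.7},{"tx": -27,"ty": -22,"tz": 140,"wx": 0,"wy": 0,"wz": -0.005,"gripper": 0.7},{"tx": -27,"ty": -22,"tz": 165,"wx": 0,"wy": 0,"wz": -0.005,"gripper": 0.7}]}}

```text
time: 2.45
position: [0.5192, 0.2804, 0.0321]
tool_rot: [-0.281, -3.126, 0.002]
ft_force: [-0.9, 0.4, 0.5]
grip_width: 0.704
grip_force: 0.0
```

Run:
```python
from h import *
# w3 camera from saved pose is gone; relative geometry: cam fixed to tool
go((.525,.2748,.003),79.3)
s=ctrl.get_state();M=R.from_rotvec(s["tool_rot"]).as_matrix()
im=vision.get_image("wrist");E=np.array(im["extrinsics"])
T=np.eye(4);T[:3,:3]=M;T[:3,3]=s["position"];X=E@T   # tool->cam
np.save("X.npy",X)
T3=np.eye(4);a=np.radians(78.91);y=np.array([np.cos(a),np.sin(a),0]);z=np.array([.0023,-.0022,-1]);z/=np.linalg.norm(z);y-=z*(y@z);y/=np.linalg.norm(y)
T3[:3,:3]=np.c_[np.cross(y,z),y,z];T3[:3,3]=[.5024,.3013,.2004]
i3=dict(im);i3["extrinsics"]=X@np.linalg.inv(T3)
print("pin tip",ray(i3,153,205,.038).round(4),"base",ray(i3,162.3,201.2,.015).round(4),"eye",ray(i3,306.5,130.3,.01).round(4))
```

```text
t 2.45 pos [0.5192 0.2804 0.0321] yawy 79.74 tilt [-0.0028 -0.0012] F [-0.95  0.42  0.53] w 0.704 0.0
move [-6.8 -4.4 29.1]
wz 0.008
pin tip [0.4924 0.0915 0.038 ] base [0.4943 0.0905 0.015 ] eye [0.4421 0.295  0.01  ]
```

Run:
```python
from h import *
go((.525,.2748,.003),79.3)
```

```text
t 2.5 pos [0.5159 0.2791 0.0275] yawy 79.79 tilt [-0.0093 -0.0052] F [-1.99 -1.96 -4.19] w 0.697 0.0
move [-9.9 -2.5 24.4]
wz 0.009
```

Run:
```python
from h import *
im=vision.get_image("top")
d=vision.spot_in("top","bottle_small")[0]["bbox"];print(d,ray(im,(d[0]+d[2])/2,(d[1]+d[3])/2,.086))
go((.525,.2748,.003),79.3)
w=vision.get_image("wrist");cv2.imwrite("pics/w4.png",w["color"])
go(None)
```

```text
[347.1, 166.3, 357.4, 183.3] [ 0.55072448 -0.07255828  0.086     ]
t 2.6 pos [0.5187 0.2809 0.0334] yawy 79.81 tilt [-0.0041 -0.0021] F [-0.16  0.32  1.23] w 0.695 0.0
move [-7.4 -4.8 30.4]
wz 0.009
t 2.65 pos [0.5205 0.2818 0.0357] yawy 79.82 tilt [-0.0002  0.0003] F [0.51 0.28 0.75] w 0.701 0.0
```

Run:
```python
from h import *
im=vision.get_image("top")
print("bottle cap",ray(im,185,173,.083).round(4), "w4", end=" ")
for t in ("bottle_small",):
    w=vision.get_image("wrist")
    for d in vision.spot_in("wrist",t)[:2]:print(d)
go((.525,.2748,.003),79.3)
```

```text
bottle cap [0.5704 0.4174 0.083 ] w4 {'bbox': [486.1, 225.1, 556.4, 266.4], 'conf': 0.93}
{'bbox': [292.4, 90.7, 334.5, 328.2], 'conf': 0.41}
t 2.8 pos [0.5224 0.2823 0.0378] yawy 79.79 tilt [0.0037 0.0026] F [ 0.12 -0.29 -0.37] w 0.699 0.0
move [-3.8 -7.1 34.8]
wz 0.009
```

View pics/w4.png

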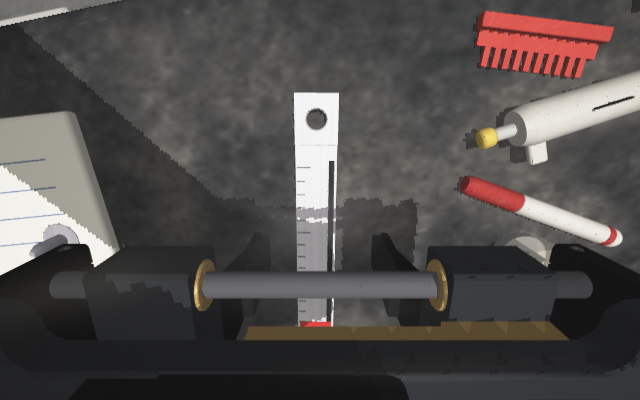

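The picture shows the guide between the fingers, with the eye at (316,119) and the bottle clear to the right at (525,245). I'll descend and grip.

{"api": "jog_arm", "payload": {"increments": [{"tx": -5,"ty": -5,"tz": 12,"wx": 0,"wy": 0,"wz": 0.005,"gripper": 0.7},{"tx": -5,"ty": -5,"tz": 22,"wx": 0,"wy": 0,"wz": 0.009,"gripper": 0.7},{"tx": -5,"ty": -5,"tz": 29,"wx": 0,"wy": 0,"wz": 0.009,"gripper": 0.7},{"tx": -5,"ty": -5,"tz": 31,"wx": 0,"wy": 0,"wz": 0.009,"gripper": 0.7},{"tx": -5,"ty": -5,"tz": 31,"wx": 0,"wy": 0,"wz": 0.009,"gripper": 0.7}]}}

```text
time: 3.22
position: [0.5239, 0.2746, 0.0028]
tool_rot: [-0.295, -3.126, 0.002]
ft_force: [-0.5, -0.9, -0.6]
grip_width: 0.698
grip_force: 0.0
```

{"api": "jog_arm", "payload": {"increments": [{"tx": 0,"ty": 0,"tz": 0,"wx": 0,"wy": 0,"wz": 0,"gripper": 0.6},{"tx": 0,"ty": 0,"tz": 0,"wx": 0,"wy": 0,"wz": 0,"gripper": 0.5},{"tx": 0,"ty": 0,"tz": 0,"wx": 0,"wy": 0,"wz": 0,"gripper": 0.4},{"tx": 0,"ty": 0,"tz": 0,"wx": 0,"wy": 0,"wz": 0,"gripper": 0.3},{"tx": 0,"ty": 0,"tz": 0,"wx": 0,"wy": 0,"wz": 0,"gripper": 0.25}], "grip_force": 35}}

```text
time: 3.63
position: [0.525, 0.2752, 0.0045]
tool_rot: [0.294, 3.127, 0.001]
ft_force: [0.3, -0.5, -0.0]
grip_width: 0.408
grip_force: 0.0
```

{"api": "jog_arm", "payload": {"increments": [{"tx": 0,"ty": 0,"tz": 0,"wx": 0,"wy": 0,"wz": 0,"gripper": 0.25},{"tx": 0,"ty": 0,"tz": 0,"wx": 0,"wy": 0,"wz": 0,"gripper": 0.25},{"tx": 0,"ty": 0,"tz": 0,"wx": 0,"wy": 0,"wz": 0,"gripper": 0.25},{"tx": 0,"ty": 0,"tz": 0,"wx": 0,"wy": 0,"wz": 0,"gripper": 0.25},{"tx": 0,"ty": 0,"tz": 0,"wx": 0,"wy": 0,"wz": 0,"gripper": 0.25}], "grip_force": 35}}

```text
time: 4.05
position: [0.5249, 0.2751, 0.0042]
tool_rot: [0.295, 3.128, 0.0]
ft_force: [-0.3, -0.4, 0.7]
grip_width: 0.255
grip_force: 0.0
```

Run:
```python
from h import *
go(None)
c=vision.get_image("wrist")["color"];t=vision.get_image("scene")["color"]
a=c[60:360,180:460];b=cv2.resize(t[130:230,220:320],(480,480),interpolation=cv2.INTER_CUBIC)
a=cv2.resize(a,(320,343));a=cv2.copyMakeBorder(a,0,480-343,0,0,cv2.BORDER_CONSTANT)
cv2.imwrite("pics/w5.png",np.hstack([a,b]))
```

```text
t 4.05 pos [0.5249 0.2751 0.0042] yawy 79.24 tilt [0.0001 0.0001] F [-0.27 -0.41  0.71] w 0.255 0.0
```

View pics/w5.png

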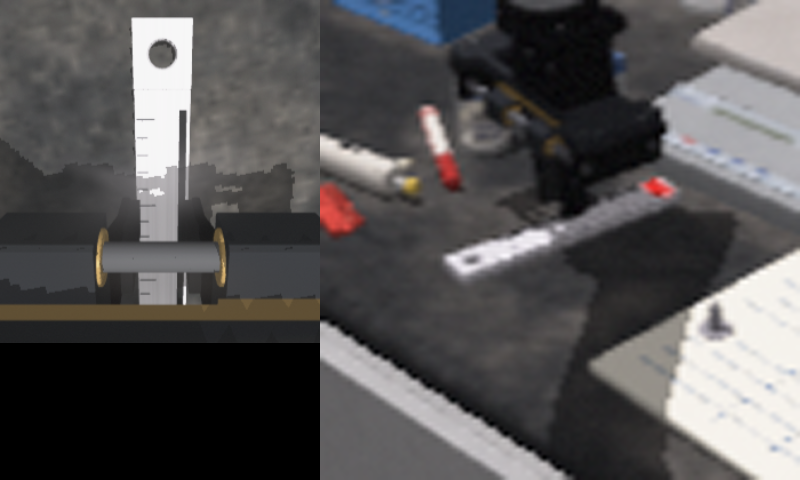

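The wrist crop shows the fingers about 22 mm apart above the 30 mm guide, which still lies flat, so they closed over it without gripping. I'll open, then go down in small steps watching the force.

{"api": "jog_arm", "payload": {"increments": [{"tx": 0,"ty": 0,"tz": -3,"wx": 0,"wy": 0,"wz": 0,"gripper": 0.6},{"tx": 0,"ty": 0,"tz": -3,"wx": 0,"wy": 0,"wz": 0,"gripper": 0.6},{"tx": 0,"ty": 0,"tz": -3,"wx": 0,"wy": 0,"wz": 0,"gripper": 0.6},{"tx": 0,"ty": 0,"tz": -3,"wx": 0,"wy": 0,"wz": 0,"gripper": 0.6},{"tx": 0,"ty": 0,"tz": -3,"wx": 0,"wy": 0,"wz": 0,"gripper": 0.6}]}}

```text
time: 4.57
position: [0.5248, 0.2751, 0.0072]
tool_rot: [0.294, 3.128, 0.0]
ft_force: [-0.4, 0.4, 0.5]
grip_width: 0.539
grip_force: 0.0
```

{"api": "jog_arm", "payload": {"increments": [{"tx": 0,"ty": 0,"tz": 1,"wx": 0,"wy": 0,"wz": 0,"gripper": 0.6},{"tx": 0,"ty": 0,"tz": 2,"wx": 0,"wy": 0,"wz": 0,"gripper": 0.6},{"tx": 0,"ty": 0,"tz": 3,"wx": 0,"wy": 0,"wz": 0,"gripper": 0.6},{"tx": 0,"ty": 0,"tz": 4,"wx": 0,"wy": 0,"wz": 0,"gripper": 0.6},{"tx": 0,"ty": 0,"tz": 5,"wx": 0,"wy": 0,"wz": 0,"gripper": 0.6}]}}

```text
time: 4.98
position: [0.5248, 0.275, 0.002]
tool_rot: [-0.294, -3.128, 0.0]
ft_force: [0.5, -0.2, -0.1]
grip_width: 0.599
grip_force: 0.0
```

{"api": "jog_arm", "payload": {"increments": [{"tx": 0,"ty": 0,"tz": 0,"wx": 0,"wy": 0,"wz": 0,"gripper": 0.6},{"tx": 0,"ty": 0,"tz": 0.5,"wx": 0,"wy": 0,"wz": 0,"gripper": 0.6},{"tx": 0,"ty": 0,"tz": 1,"wx": 0,"wy": 0,"wz": 0,"gripper": 0.6},{"tx": 0,"ty": 0,"tz": 1.5,"wx": 0,"wy": 0,"wz": 0,"gripper": 0.6},{"tx": 0,"ty": 0,"tz": 2,"wx": 0,"wy": 0,"wz": 0,"gripper": 0.6}]}}

```text
time: 5.4
position: [0.5249, 0.2751, 0.0002]
tool_rot: [0.295, 3.128, 0.0]
ft_force: [0.2, -0.4, -1.1]
grip_width: 0.6
grip_force: 0.0
```

{"api": "jog_arm", "payload": {"increments": [{"tx": 0,"ty": 0,"tz": 0,"wx": 0,"wy": 0,"wz": 0,"gripper": 0.5},{"tx": 0,"ty": 0,"tz": 0,"wx": 0,"wy": 0,"wz": 0,"gripper": 0.4},{"tx": 0,"ty": 0,"tz": 0,"wx": 0,"wy": 0,"wz": 0,"gripper": 0.35},{"tx": 0,"ty": 0,"tz": 0,"wx": 0,"wy": 0,"wz": 0,"gripper": 0.3},{"tx": 0,"ty": 0,"tz": 0,"wx": 0,"wy": 0,"wz": 0,"gripper": 0.3}]}}

```text
time: 5.82
position: [0.5249, 0.2751, 0.0002]
tool_rot: [0.295, 3.128, 0.0]
ft_force: [-0.3, 0.0, -0.7]
grip_width: 0.34
grip_force: 0.0
```

{"api": "jog_arm", "payload": {"increments": [{"tx": 0,"ty": 0,"tz": 0,"wx": 0,"wy": 0,"wz": 0,"gripper": 0.28},{"tx": 0,"ty": 0,"tz": 0,"wx": 0,"wy": 0,"wz": 0,"gripper": 0.28},{"tx": 0,"ty": 0,"tz": 0,"wx": 0,"wy": 0,"wz": 0,"gripper": 0.28},{"tx": 0,"ty": 0,"tz": 0,"wx": 0,"wy": 0,"wz": 0,"gripper": 0.28},{"tx": 0,"ty": 0,"tz": 0,"wx": 0,"wy": 0,"wz": 0,"gripper": 0.28}]}}

```text
time: 6.23
position: [0.5249, 0.2751, 0.0002]
tool_rot: [0.295, 3.128, 0.0]
ft_force: [-0.5, -0.5, -0.3]
grip_width: 0.279
grip_force: 0.0
```

Run:
```python
from h import *
go(None)
c=vision.get_image("wrist")["color"]
cv2.imwrite("pics/w6.png",cv2.resize(c[190:350,210:430],None,fx=3.5,fy=3.5,interpolation=cv2.INTER_CUBIC))
```

```text
t 6.23 pos [5.249e-01 2.751e-01 2.000e-04] yawy 79.24 tilt [0.0001 0.0001] F [-0.47 -0.54 -0.28] w 0.279 0.0
```

View pics/w6.png

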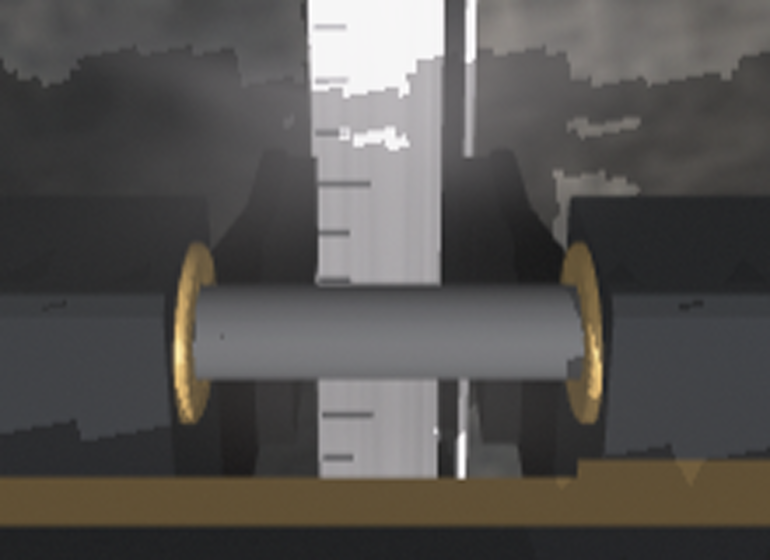

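The picture shows the right finger overlapping the guide's right strip, so the fingertips are still above its 10 mm height although z reads 0. The z reading must be off, so I'll open and feel for the bench.

{"api": "jog_arm", "payload": {"increments": [{"tx": 0,"ty": 0,"tz": 0,"wx": 0,"wy": 0,"wz": 0,"gripper": 0.6},{"tx": 0,"ty": 0,"tz": 0,"wx": 0,"wy": 0,"wz": 0,"gripper": 0.6},{"tx": 0,"ty": 0,"tz": 0,"wx": 0,"wy": 0,"wz": 0,"gripper": 0.6},{"tx": 0,"ty": 0,"tz": 0,"wx": 0,"wy": 0,"wz": 0,"gripper": 0.6},{"tx": 0,"ty": 0,"tz": 0,"wx": 0,"wy": 0,"wz": 0,"gripper": 0.6}]}}

```text
time: 6.7
position: [0.5248, 0.2751, 0.0002]
tool_rot: [0.295, 3.128, 0.0]
ft_force: [-0.3, 0.6, -0.2]
grip_width: 0.559
grip_force: 0.0
```

{"api": "jog_arm", "payload": {"increments": [{"tx": 0,"ty": 0,"tz": 0.7,"wx": 0,"wy": 0,"wz": 0,"gripper": 0.6},{"tx": 0,"ty": 0,"tz": 1.4,"wx": 0,"wy": 0,"wz": 0,"gripper": 0.6},{"tx": 0,"ty": 0,"tz": 2,"wx": 0,"wy": 0,"wz": 0,"gripper": 0.6},{"tx": 0,"ty": 0,"tz": 2.5,"wx": 0,"wy": 0,"wz": 0,"gripper": 0.6},{"tx": 0,"ty": 0,"tz": 3,"wx": 0,"wy": 0,"wz": 0,"gripper": 0.6}]}}

```text
time: 7.12
position: [0.5248, 0.2751, -0.0029]
tool_rot: [0.294, 3.128, 0.0]
ft_force: [0.9, -0.1, 0.4]
grip_width: 0.597
grip_force: 0.0
```

Z reads -3 mm with no contact, so the reading is indeed low. I'll keep probing.

{"api": "jog_arm", "payload": {"increments": [{"tx": 0,"ty": 0,"tz": 0.8,"wx": 0,"wy": 0,"wz": 0,"gripper": 0.6},{"tx": 0,"ty": 0,"tz": 1.6,"wx": 0,"wy": 0,"wz": 0,"gripper": 0.6},{"tx": 0,"ty": 0,"tz": 2.4,"wx": 0,"wy": 0,"wz": 0,"gripper": 0.6},{"tx": 0,"ty": 0,"tz": 3.2,"wx": 0,"wy": 0,"wz": 0,"gripper": 0.6},{"tx": 0,"ty": 0,"tz": 4,"wx": 0,"wy": 0,"wz": 0,"gripper": 0.6}]}}

```text
time: 7.53
position: [0.5248, 0.2751, -0.0069]
tool_rot: [0.295, 3.128, 0.0]
ft_force: [0.3, 0.6, -0.3]
grip_width: 0.602
grip_force: 0.0
```

{"api": "jog_arm", "payload": {"increments": [{"tx": 0,"ty": 0,"tz": 0.4,"wx": 0,"wy": 0,"wz": 0,"gripper": 0.6},{"tx": 0,"ty": 0,"tz": 0.8,"wx": 0,"wy": 0,"wz": 0,"gripper": 0.6},{"tx": 0,"ty": 0,"tz": 1.2,"wx": 0,"wy": 0,"wz": 0,"gripper": 0.6},{"tx": 0,"ty": 0,"tz": 1.6,"wx": 0,"wy": 0,"wz": 0,"gripper": 0.6},{"tx": 0,"ty": 0,"tz": 2,"wx": 0,"wy": 0,"wz": 0,"gripper": 0.6}]}}

```text
time: 7.95
position: [0.5249, 0.275, -0.0088]
tool_rot: [0.295, 3.128, 0.0]
ft_force: [0.0, -0.2, 0.7]
grip_width: 0.6
grip_force: 0.0
```

{"api": "jog_arm", "payload": {"increments": [{"tx": 0,"ty": 0,"tz": 0.4,"wx": 0,"wy": 0,"wz": 0,"gripper": 0.6},{"tx": 0,"ty": 0,"tz": 0.8,"wx": 0,"wy": 0,"wz": 0,"gripper": 0.6},{"tx": 0,"ty": 0,"tz": 1.2,"wx": 0,"wy": 0,"wz": 0,"gripper": 0.6},{"tx": 0,"ty": 0,"tz": 1.6,"wx": 0,"wy": 0,"wz": 0,"gripper": 0.6},{"tx": 0,"ty": 0,"tz": 2,"wx": 0,"wy": 0,"wz": 0,"gripper": 0.6}]}}

```text
time: 8.37
position: [0.5249, 0.2751, -0.0108]
tool_rot: [0.295, 3.128, 0.0]
ft_force: [0.0, 0.6, 0.1]
grip_width: 0.603
grip_force: 0.0
```

{"api": "jog_arm", "payload": {"increments": [{"tx": 0,"ty": 0,"tz": 0.3,"wx": 0,"wy": 0,"wz": 0,"gripper": 0.6},{"tx": 0,"ty": 0,"tz": 0.6,"wx": 0,"wy": 0,"wz": 0,"gripper": 0.6},{"tx": 0,"ty": 0,"tz": 0.9,"wx": 0,"wy": 0,"wz": 0,"gripper": 0.6},{"tx": 0,"ty": 0,"tz": 1.2,"wx": 0,"wy": 0,"wz": 0,"gripper": 0.6},{"tx": 0,"ty": 0,"tz": 1.5,"wx": 0,"wy": 0,"wz": 0,"gripper": 0.6}]}}

```text
time: 8.78
position: [0.5249, 0.275, -0.0123]
tool_rot: [0.295, 3.128, 0.0]
ft_force: [0.1, 0.3, 0.2]
grip_width: 0.601
grip_force: 0.0
```

{"api": "jog_arm", "payload": {"increments": [{"tx": 0,"ty": 0,"tz": 0.4,"wx": 0,"wy": 0,"wz": 0,"gripper": 0.6},{"tx": 0,"ty": 0,"tz": 0.8,"wx": 0,"wy": 0,"wz": 0,"gripper": 0.6},{"tx": 0,"ty": 0,"tz": 1.2,"wx": 0,"wy": 0,"wz": 0,"gripper": 0.6},{"tx": 0,"ty": 0,"tz": 1.6,"wx": 0,"wy": 0,"wz": 0,"gripper": 0.6},{"tx": 0,"ty": 0,"tz": 2,"wx": 0,"wy": 0,"wz": 0,"gripper": 0.6}]}}

```text
time: 9.2
position: [0.5249, 0.2751, -0.0144]
tool_rot: [0.294, 3.128, 0.0]
ft_force: [-0.0, 0.9, 0.1]
grip_width: 0.602
grip_force: 0.0
```

Run:
```python
from h import *
go(None)
im=vision.get_image("wrist");c=im["color"];cv2.imwrite("pics/w7.png",c)
for n,p in dict(eye=(.4438,.2895,.01)).items(): print(n,proj(im,p).round(1))
g=c.astype(int);m=(g.max(2)>110).astype(np.uint8)
for r in (110,130,150,165):
    xs=np.where(m[r,270:370])[0]+270;print(r,xs.min(),xs.max(), (ray(im,xs.min(),r,.01)-ray(im,xs.max()+1,r,.01))[:2].round(4))
```

```text
t 9.2 pos [ 0.5249  0.2751 -0.0144] yawy 79.24 tilt [0.0001 0.0001] F [-0.04  0.86  0.06] w 0.602 0.0
eye [318.8 106.7]
110 293 350 [-0.0056 -0.0297]
130 293 350 [-0.0057 -0.0303]
150 295 349 [-0.0055 -0.0292]
165 295 369 [-0.0077 -0.0405]
```

{"api": "jog_arm", "payload": {"increments": [{"tx": 0,"ty": 0,"tz": 0.4,"wx": 0,"wy": 0,"wz": 0,"gripper": 0.6},{"tx": 0,"ty": 0,"tz": 0.8,"wx": 0,"wy": 0,"wz": 0,"gripper": 0.6},{"tx": 0,"ty": 0,"tz": 1.2,"wx": 0,"wy": 0,"wz": 0,"gripper": 0.6},{"tx": 0,"ty": 0,"tz": 1.6,"wx": 0,"wy": 0,"wz": 0,"gripper": 0.6},{"tx": 0,"ty": 0,"tz": 2,"wx": 0,"wy": 0,"wz": 0,"gripper": 0.6}]}}

```text
time: 9.67
position: [0.5249, 0.2751, -0.0164]
tool_rot: [0.295, 3.128, 0.0]
ft_force: [0.3, 0.2, -0.3]
grip_width: 0.606
grip_force: 0.0
```

{"api": "jog_arm", "payload": {"increments": [{"tx": 0,"ty": 0,"tz": 0,"wx": 0,"wy": 0,"wz": 0,"gripper": 0.45},{"tx": 0,"ty": 0,"tz": 0,"wx": 0,"wy": 0,"wz": 0,"gripper": 0.4},{"tx": 0,"ty": 0,"tz": 0,"wx": 0,"wy": 0,"wz": 0,"gripper": 0.3},{"tx": 0,"ty": 0,"tz": 0,"wx": 0,"wy": 0,"wz": 0,"gripper": 0.28},{"tx": 0,"ty": 0,"tz": 0,"wx": 0,"wy": 0,"wz": 0,"gripper": 0.28}]}}

```text
time: 10.08
position: [0.5249, 0.2752, -0.0163]
tool_rot: [0.294, 3.128, 0.0]
ft_force: [0.2, 0.2, 0.1]
grip_width: 0.334
grip_force: 35.0
```

{"api": "jog_arm", "payload": {"increments": [{"tx": 0,"ty": 0,"tz": 0,"wx": 0,"wy": 0,"wz": 0,"gripper": 0.28},{"tx": 0,"ty": 0,"tz": 0,"wx": 0,"wy": 0,"wz": 0,"gripper": 0.28},{"tx": 0,"ty": 0,"tz": 0,"wx": 0,"wy": 0,"wz": 0,"gripper": 0.28},{"tx": 0,"ty": 0,"tz": 0,"wx": 0,"wy": 0,"wz": 0,"gripper": 0.28},{"tx": 0,"ty": 0,"tz": 0,"wx": 0,"wy": 0,"wz": 0,"gripper": 0.28}]}}

```text
time: 10.5
position: [0.5249, 0.2752, -0.0163]
tool_rot: [0.294, 3.128, 0.0]
ft_force: [1.0, 0.6, 0.0]
grip_width: 0.33
grip_force: 35.0
```

The guide is gripped, with the fingers 0.33 open (29 mm). From here I work relative to the grasp: the guide's underside is at z = 0 when the reading is -16.3 mm. I'll lift and carry it.

{"api": "jog_arm", "payload": {"increments": [{"tx": 0,"ty": 0,"tz": -8,"wx": 0,"wy": 0,"wz": 0,"gripper": 0.28},{"tx": 0,"ty": 0,"tz": -24,"wx": 0,"wy": 0,"wz": 0,"gripper": 0.28},{"tx": 0,"ty": 0,"tz": -44,"wx": 0,"wy": 0,"wz": 0,"gripper": 0.28},{"tx": 0,"ty": 0,"tz": -64,"wx": 0,"wy": 0,"wz": 0,"gripper": 0.28},{"tx": 0,"ty": 0,"tz": -80,"wx": 0,"wy": 0,"wz": 0,"gripper": 0.28}]}}

```text
time: 10.92
position: [0.5248, 0.2748, 0.0652]
tool_rot: [0.295, 3.128, -0.0]
ft_force: [0.4, 0.1, -2.3]
grip_width: 0.335
grip_force: 35.0
```

{"api": "jog_arm", "payload": {"increments": [{"tx": -1,"ty": -27,"tz": 0,"wx": 0,"wy": 0,"wz": 0.1,"gripper": 0.28},{"tx": -2,"ty": -55,"tz": 0,"wx": 0,"wy": 0,"wz": 0.205,"gripper": 0.28},{"tx": -3,"ty": -83,"tz": 0,"wx": 0,"wy": 0,"wz": 0.31,"gripper": 0.28},{"tx": -4,"ty": -110,"tz": 0,"wx": 0,"wy": 0,"wz": 0.41,"gripper": 0.28},{"tx": -5,"ty": -138,"tz": 0,"wx": 0,"wy": 0,"wz": 0.515,"gripper": 0.28}]}}

```text
time: 11.33
position: [0.5032, 0.1371, 0.0638]
tool_rot: [-1.088, -2.946, 0.0]
ft_force: [0.9, -0.4, -2.3]
grip_width: 0.334
grip_force: 35.0
```

{"api": "jog_arm", "payload": {"increments": [{"tx": -14,"ty": -23,"tz": 0,"wx": 0,"wy": 0,"wz": 0.1,"gripper": 0.28},{"tx": -29,"ty": -47,"tz": 0,"wx": 0,"wy": 0,"wz": 0.205,"gripper": 0.28},{"tx": -43,"ty": -70,"tz": 0,"wx": 0,"wy": 0,"wz": 0.31,"gripper": 0.28},{"tx": -57,"ty": -93,"tz": 0,"wx": 0,"wy": 0,"wz": 0.41,"gripper": 0.28},{"tx": -72,"ty": -117,"tz": 0,"wx": 0,"wy": 0,"wz": 0.515,"gripper": 0.28}]}}

```text
time: 11.75
position: [0.4824, 0.0016, 0.0639]
tool_rot: [-1.803, -2.572, -0.0]
ft_force: [0.4, -0.6, -2.7]
grip_width: 0.333
grip_force: 35.0
```

{"api": "jog_arm", "payload": {"increments": [{"tx": 0,"ty": 0,"tz": 0,"wx": 0,"wy": 0,"wz": 0.11,"gripper": 0.28},{"tx": 0,"ty": 0,"tz": 0,"wx": 0,"wy": 0,"wz": 0.22,"gripper": 0.28},{"tx": 0,"ty": 0,"tz": 0,"wx": 0,"wy": 0,"wz": 0.33,"gripper": 0.28},{"tx": 0,"ty": 0,"tz": 0,"wx": 0,"wy": 0,"wz": 0.44,"gripper": 0.28},{"tx": 0,"ty": 0,"tz": 0,"wx": 0,"wy": 0,"wz": 0.515,"gripper": 0.28}]}}

```text
time: 12.17
position: [0.4827, 0.0025, 0.0638]
tool_rot: [-2.399, -2.027, 0.001]
ft_force: [-0.4, -0.3, -1.8]
grip_width: 0.331
grip_force: 35.0
```

{"api": "jog_arm", "payload": {"increments": [{"tx": 0,"ty": 0,"tz": 0,"wx": 0,"wy": 0,"wz": 0,"gripper": 0.28},{"tx": 0,"ty": 0,"tz": 0,"wx": 0,"wy": 0,"wz": 0,"gripper": 0.28},{"tx": 0,"ty": 0,"tz": 0,"wx": 0,"wy": 0,"wz": 0,"gripper": 0.28},{"tx": 0,"ty": 0,"tz": 0,"wx": 0,"wy": 0,"wz": 0,"gripper": 0.28},{"tx": 0,"ty": 0,"tz": 0,"wx": 0,"wy": 0,"wz": 0,"gripper": 0.28}]}}

```text
time: 12.58
position: [0.4832, 0.0027, 0.0637]
tool_rot: [-2.393, -2.035, 0.0]
ft_force: [0.3, -0.2, -2.6]
grip_width: 0.334
grip_force: 35.0
```

Run:
```python
from h import *
go((.483,.003,.064),-9.3)
im=vision.get_image("wrist");cv2.imwrite("pics/w8.png",im["color"])
print(proj(im,(.496,.0851,.038)))
go(None)
```

```text
t 12.58 pos [0.4832 0.0027 0.0637] yawy -9.23 tilt [-0.0001  0.0001] F [ 0.35 -0.15 -2.61] w 0.334 35.0
move [ 0.2 -0.3 -0.3]
wz 0.001
[320.03071815 105.92003254]
t 12.63 pos [0.4833 0.0027 0.0637] yawy -9.25 tilt [-0.      0.0001] F [-0.05  0.19 -1.78] w 0.331 35.0
```

View pics/w8.png

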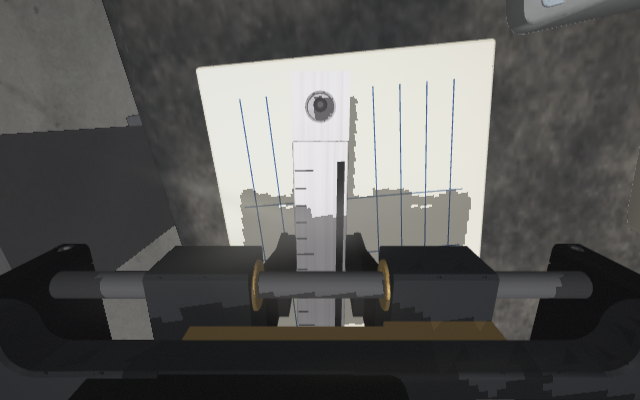

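The picture shows the eye ring at about (320,106) with the pin visible through it at about (321,105). I'll work out the true lateral offset at the two heights.

Run:
```python
from h import *
im=vision.get_image("wrist");c=im["color"]
cv2.imwrite("pics/w9.png",np.hstack([cv2.resize(c[85:127,295:345],None,fx=10,fy=10,interpolation=cv2.INTER_CUBIC)]))
s=ctrl.get_state();zt=s["position"][2]+.0163+.010
print("eye",ray(im,320.5,106,zt).round(4),"geom",end=" ")
M=R.from_rotvec(s["tool_rot"]).as_matrix();print((s["position"]+M[:,0]*.083).round(4))
print("pin tip@(321,105)",ray(im,321,105,.038).round(4))
```

```text
eye [0.4961 0.0839 0.09  ] geom [0.4966 0.0847 0.0637]
pin tip@(321,105) [0.4968 0.0856 0.038 ]
```

View pics/w9.png

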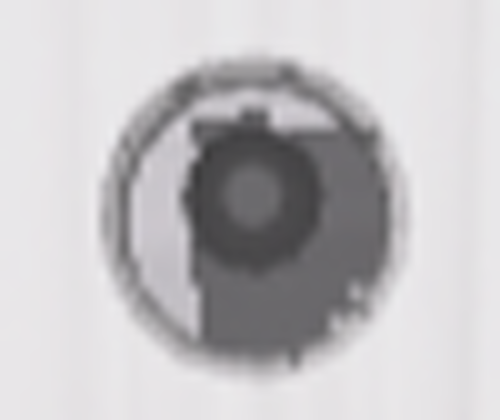

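The crop shows the eye rim centred at (320.6,106.5) and the pin tip at (320.2,104.5). After allowing for parallax, the eye needs about +1.8 mm along tool x. I'll correct that and lower in stages with a force check.

{"api": "jog_arm", "payload": {"increments": [{"tx": 1,"ty": 0,"tz": 8,"wx": 0,"wy": 0,"wz": 0,"gripper": 0.28},{"tx": 1.8,"ty": 0,"tz": 16,"wx": 0,"wy": 0,"wz": 0,"gripper": 0.28},{"tx": 1.8,"ty": 0,"tz": 26,"wx": 0,"wy": 0,"wz": 0,"gripper": 0.28},{"tx": 1.8,"ty": 0,"tz": 34,"wx": 0,"wy": 0,"wz": 0,"gripper": 0.28},{"tx": 1.8,"ty": 0,"tz": 37,"wx": 0,"wy": 0,"wz": 0,"gripper": 0.28}]}}

```text
time: 13.1
position: [0.482, 0.0043, 0.0246]
tool_rot: [-2.393, -2.034, 0.005]
ft_force: [-0.8, -0.0, -3.4]
grip_width: 0.336
grip_force: 35.0
```

{"api": "jog_arm", "payload": {"increments": [{"tx": 0,"ty": 0,"tz": 2,"wx": 0,"wy": 0,"wz": 0,"gripper": 0.28},{"tx": 0,"ty": 0,"tz": 4,"wx": 0,"wy": 0,"wz": 0,"gripper": 0.28},{"tx": 0,"ty": 0,"tz": 6,"wx": 0,"wy": 0,"wz": 0,"gripper": 0.28},{"tx": 0,"ty": 0,"tz": 8,"wx": 0,"wy": 0,"wz": 0,"gripper": 0.28},{"tx": 0,"ty": 0,"tz": 9,"wx": 0,"wy": 0,"wz": 0,"gripper": 0.28}]}}

```text
time: 13.52
position: [0.4838, 0.0045, 0.0177]
tool_rot: [2.394, 2.034, 0.001]
ft_force: [-0.0, -0.4, -1.1]
grip_width: 0.333
grip_force: 35.0
```

Run:
```python
from h import *
go(None)
im=vision.get_image("wrist");c=im["color"];cv2.imwrite("pics/w10.png",c)
s=ctrl.get_state();M=R.from_rotvec(s["tool_rot"]).as_matrix();zt=s["position"][2]+.0263
p=s["position"]+M[:,0]*.083;p[2]=zt;u=proj(im,p);print("pred eye",u)
x,y=u.astype(int);g=cv2.cvtColor(c,cv2.COLOR_BGR2GRAY)[y-20:y+21,x-20:x+21];print((g[::2,::2]//10))
```

```text
t 13.52 pos [0.4838 0.0045 0.0177] yawy -9.28 tilt [0.0004 0.0001] F [-0.04 -0.35 -1.15] w 0.333 35.0
pred eye [320.8936322  104.35877861]
[[21 21 21 21 21 21 21 21 21 22 21 21 21 21 21 22 21 22 21 21 21]
 [21 21 21 21 21 21 21 21 21 22 21 21 21 21 21 22 21 22 21 21 21]
 [21 21 21 22 21 21 21 21 21 22 21 21 21 21 21 22 21 22 22 21 21]
 [21 21 21 22 21 22 21 21 20 20 18 19 20 21 21 22 21 22 22 21 21]
 [21 21 21 22 21 22 19 14 13 13 13 13 14 15 20 22 22 22 22 21 21]
 [21 21 21 22 21 16 14 10  9  9  9  9  9  9 15 18 21 22 21 21 21]
 [21 21 21 22 17 11  8 10  9  9  9  9 10  9  8 15 18 22 21 21 21]
 [21 21 21 21 15  8  9  7  6  8  8  7  7  9  9  8 16 21 21 21 21]
 [21 21 21 16 10  9  8  8  9  9  9  8  7  7 13 10 11 19 21 21 21]
 [21 21 21 14  8  9  8  9 11 15 16 10  8  7 17  9  9 17 21 21 21]
 [21 21 21 14  9  9  8  9 16 17 17 17  8  7  7 17 17 17 21 21 21]
 [21 21 21 14  9  8  8  9 16 17 17 17  8  7  8 15 17 16 21 21 21]
 [21 21 21 15  9  9  8  9 10 17 16 11  7  7  9 10 17 17 21 21 21]
 [21 21 21 15  9  9  8  8  7  8  8  8  7  6  9 10 16 17 21 21 21]
 [21 21 21 16  9  9  9  7  8  7  7  7  6  9  9  9 13 18 21 21 21]
 [21 21 21 20 15  9  9  9 11 10  7  8  9  9  9  9 16 21 21 21 21]
 [21 21 21 22 16 11  9  9 17 17  9  9  9  9  9 14 18 22 21 21 21]
 [21 21 21 22 21 14 13  9 17 17 13 12 12 15 14 18 21 22 21 21 21]
 [21 21 21 22 21 21 17 16 13 11 15 15 14 17 18 22 21 22 21 21 21]
 [21 21 21 22 21 21 21 21 19 18 17 18 19 21 21 22 21 22 21 21 21]
 [21 21 21 22 21 21 21 21 21 22 21 21 21 21 21 21 21 22 21 21 21]]
```

The pin tip sits within about 1 mm of the eye centre, so I'll lower the rest of the way.

{"api": "jog_arm", "payload": {"increments": [{"tx": 0,"ty": 0,"tz": 2,"wx": 0,"wy": 0,"wz": 0,"gripper": 0.28},{"tx": 0,"ty": 0,"tz": 4,"wx": 0,"wy": 0,"wz": 0,"gripper": 0.28},{"tx": 0,"ty": 0,"tz": 6,"wx": 0,"wy": 0,"wz": 0,"gripper": 0.28},{"tx": 0,"ty": 0,"tz": 8,"wx": 0,"wy": 0,"wz": 0,"gripper": 0.28},{"tx": 0,"ty": 0,"tz": 10,"wx": 0,"wy": 0,"wz": 0,"gripper": 0.28}]}}

```text
time: 13.98
position: [0.4836, 0.0045, 0.0074]
tool_rot: [-2.394, -2.034, -0.0]
ft_force: [0.3, 0.1, -2.3]
grip_width: 0.334
grip_force: 35.0
```

{"api": "jog_arm", "payload": {"increments": [{"tx": 0,"ty": 0,"tz": 2,"wx": 0,"wy": 0,"wz": 0,"gripper": 0.28},{"tx": 0,"ty": 0,"tz": 4,"wx": 0,"wy": 0,"wz": 0,"gripper": 0.28},{"tx": 0,"ty": 0,"tz": 6,"wx": 0,"wy": 0,"wz": 0,"gripper": 0.28},{"tx": 0,"ty": 0,"tz": 7.5,"wx": 0,"wy": 0,"wz": 0,"gripper": 0.28},{"tx": 0,"ty": 0,"tz": 8.5,"wx": 0,"wy": 0,"wz": 0,"gripper": 0.28}]}}

```text
time: 14.4
position: [0.4835, 0.0045, -0.0011]
tool_rot: [-2.394, -2.034, 0.0]
ft_force: [0.3, -0.0, -2.6]
grip_width: 0.334
grip_force: 35.0
```

{"api": "jog_arm", "payload": {"increments": [{"tx": 0,"ty": 0,"tz": 0.3,"wx": 0,"wy": 0,"wz": 0,"gripper": 0.28},{"tx": 0,"ty": 0,"tz": 0.6,"wx": 0,"wy": 0,"wz": 0,"gripper": 0.28},{"tx": 0,"ty": 0,"tz": 0.8,"wx": 0,"wy": 0,"wz": 0,"gripper": 0.28},{"tx": 0,"ty": 0,"tz": 1,"wx": 0,"wy": 0,"wz": 0,"gripper": 0.28},{"tx": 0,"ty": 0,"tz": 1,"wx": 0,"wy": 0,"wz": 0,"gripper": 0.28}]}}

```text
time: 14.82
position: [0.4837, 0.0046, -0.0018]
tool_rot: [2.394, 2.034, 0.0]
ft_force: [-0.5, 0.2, -2.5]
grip_width: 0.335
grip_force: 35.0
```

{"api": "jog_arm", "payload": {"increments": [{"tx": 0,"ty": 0,"tz": 0.3,"wx": 0,"wy": 0,"wz": 0,"gripper": 0.28},{"tx": 0,"ty": 0,"tz": 0.5,"wx": 0,"wy": 0,"wz": 0,"gripper": 0.28},{"tx": 0,"ty": 0,"tz": 0.5,"wx": 0,"wy": 0,"wz": 0,"gripper": 0.4},{"tx": 0,"ty": 0,"tz": 0.5,"wx": 0,"wy": 0,"wz": 0,"gripper": 0.5},{"tx": 0,"ty": 0,"tz": 0.5,"wx": 0,"wy": 0,"wz": 0,"gripper": 0.5}]}}

```text
time: 15.23
position: [0.4841, 0.0046, -0.002]
tool_rot: [2.394, 2.034, 0.001]
ft_force: [0.1, -0.1, 0.7]
grip_width: 0.456
grip_force: 0.0
```

{"api": "jog_arm", "payload": {"increments": [{"tx": 0,"ty": 0,"tz": 0,"wx": 0,"wy": 0,"wz": 0,"gripper": 0.5},{"tx": 0,"ty": 0,"tz": 0,"wx": 0,"wy": 0,"wz": 0,"gripper": 0.5},{"tx": 0,"ty": 0,"tz": 0,"wx": 0,"wy": 0,"wz": 0,"gripper": 0.5},{"tx": 0,"ty": 0,"tz": 0,"wx": 0,"wy": 0,"wz": 0,"gripper": 0.5},{"tx": 0,"ty": 0,"tz": 0,"wx": 0,"wy": 0,"wz": 0,"gripper": 0.5}]}}

```text
time: 15.65
position: [0.4837, 0.0045, -0.0023]
tool_rot: [2.394, 2.034, 0.0]
ft_force: [-0.2, 0.4, 0.5]
grip_width: 0.498
grip_force: 0.0
```

{"api": "jog_arm", "payload": {"increments": [{"tx": 0,"ty": 0,"tz": -8,"wx": 0,"wy": 0,"wz": 0,"gripper": 0.5},{"tx": 0,"ty": 0,"tz": -20,"wx": 0,"wy": 0,"wz": 0,"gripper": 0.5},{"tx": 0,"ty": 0,"tz": -40,"wx": 0,"wy": 0,"wz": 0,"gripper": 0.5},{"tx": 0,"ty": 0,"tz": -60,"wx": 0,"wy": 0,"wz": 0,"gripper": 0.5},{"tx": 0,"ty": 0,"tz": -80,"wx": 0,"wy": 0,"wz": 0,"gripper": 0.5}]}}

```text
time: 16.07
position: [0.4835, 0.0043, 0.079]
tool_rot: [2.394, 2.034, 0.0]
ft_force: [0.5, 0.0, 0.5]
grip_width: 0.497
grip_force: 0.0
```

Run:
```python
from h import *
go(None);vision.get_image("wrist");vision.get_image("wrist");vision.get_image("wrist")
go(None)
im=vision.get_image("wrist");cv2.imwrite("pics/w11.png",im["color"])
a=im["color"]
t=vision.get_image("top");b=cv2.resize(t["color"][150:240,280:400],(480,360),interpolation=cv2.INTER_CUBIC)
cv2.imwrite("pics/c11.png",np.vstack([np.hstack([cv2.resize(a,(320,200)),np.zeros((200,480,3),np.uint8)]),np.hstack([np.zeros((360,320,3),np.uint8),b])]))
s=ctrl.get_state();np.savez("c11.npz",E=im["extrinsics"],Et=t["extrinsics"])
for d in vision.spot_in("top","stop")[:2]:print(d)
for d in vision.spot_in("top","guide")[:2]:print(d)
g=t["color"].astype(int)
red=(g[...,2]>g[...,1]+60);ys,xs=np.where(red[150:240,285:395]);print("red px",xs.mean()+285,ys.mean()+150,len(xs))
if len(xs):print(ray(t,xs.mean()+285,ys.mean()+150,.024).round(4))
```

```text
t 16.07 pos [0.4835 0.0043 0.079 ] yawy -9.3 tilt [ 0.0001 -0.0001] F [0.5  0.04 0.51] w 0.497 0.0
t 16.22 pos [0.4852 0.0047 0.0796] yawy -9.28 tilt [0.0041 0.0012] F [-0.12  0.34 -0.68] w 0.502 0.0
{'bbox': [352.5, 169.7, 358.4, 177.6], 'conf': 0.64}
{'bbox': [175.6, 166.1, 193.1, 184.4], 'conf': 0.71}
{'bbox': [294.4, 191.9, 360.5, 211.3], 'conf': 0.53}
red px 356.2758620689655 204.79310344827587 29
[ 0.4697 -0.0863  0.024 ]
```

The guide's red end reads at (0.470,-0.086), where it should be with the eye on the pin. Now I'll close the fingers, move behind the free end and go down.

{"api": "jog_arm", "payload": {"increments": [{"tx": -18,"ty": -8,"tz": 0,"wx": 0,"wy": 0,"wz": 0,"gripper": 0.2},{"tx": -36,"ty": -16,"tz": 0,"wx": 0,"wy": 0,"wz": 0,"gripper": 0},{"tx": -54,"ty": -24,"tz": 0,"wx": 0,"wy": 0,"wz": 0,"gripper": 0},{"tx": -72,"ty": -32,"tz": 0,"wx": 0,"wy": 0,"wz": 0,"gripper": 0},{"tx": -88,"ty": -40,"tz": 0,"wx": 0,"wy": 0,"wz": 0,"gripper": 0}], "grip_force": 10}}

```text
time: 16.83
position: [0.4281, -0.0777, 0.0769]
tool_rot: [-2.395, -2.032, 0.002]
ft_force: [-0.0, -0.5, 0.1]
grip_width: 0.203
grip_force: 0.0
```

{"api": "jog_arm", "payload": {"increments": [{"tx": 0,"ty": 0,"tz": 10,"wx": 0,"wy": 0,"wz": 0,"gripper": 0},{"tx": 0,"ty": 0,"tz": 22,"wx": 0,"wy": 0,"wz": 0,"gripper": 0},{"tx": 0,"ty": 0,"tz": 35,"wx": 0,"wy": 0,"wz": 0,"gripper": 0},{"tx": 0,"ty": 0,"tz": 43,"wx": 0,"wy": 0,"wz": 0,"gripper": 0},{"tx": 0,"ty": 0,"tz": 48,"wx": 0,"wy": 0,"wz": 0,"gripper": 0}]}}

```text
time: 17.25
position: [0.4288, -0.0759, 0.0282]
tool_rot: [-2.393, -2.033, 0.003]
ft_force: [-0.4, -0.6, 0.2]
grip_width: 0.008
grip_force: 0.0
```

Run:
```python
from h import *
for i in range(3):vision.get_image("wrist")
go((.430,-.076,.002),-9.3)
```

```text
t 17.4 pos [ 0.4296 -0.0759  0.0293] yawy -9.28 tilt [-0.0009 -0.0003] F [0.56 0.77 0.68] w 0.008 0.0
move [-0.   0.4 27.3]
wz 0.0
```

{"api": "jog_arm", "payload": {"increments": [{"tx": 0,"ty": 0,"tz": 8,"wx": 0,"wy": 0,"wz": 0,"gripper": 0},{"tx": 0,"ty": 0,"tz": 18,"wx": 0,"wy": 0,"wz": 0,"gripper": 0},{"tx": 0,"ty": 0,"tz": 26,"wx": 0,"wy": 0,"wz": 0,"gripper": 0},{"tx": 0,"ty": 0,"tz": 30,"wx": 0,"wy": 0,"wz": 0,"gripper": 0},{"tx": 0,"ty": 0,"tz": 31,"wx": 0,"wy": 0,"wz": 0,"gripper": 0}]}}

```text
time: 17.82
position: [0.4289, -0.0759, -0.0026]
tool_rot: [-2.393, -2.034, 0.003]
ft_force: [0.2, -0.4, -0.9]
grip_width: 0.01
grip_force: 0.0
```

{"api": "jog_arm", "payload": {"increments": [{"tx": 0,"ty": 0,"tz": 0.5,"wx": 0,"wy": 0,"wz": 0,"gripper": 0},{"tx": 0,"ty": 0,"tz": 0.9,"wx": 0,"wy": 0,"wz": 0,"gripper": 0},{"tx": 0,"ty": 0,"tz": 1.3,"wx": 0,"wy": 0,"wz": 0,"gripper": 0},{"tx": 0,"ty": 0,"tz": 1.7,"wx": 0,"wy": 0,"wz": 0,"gripper": 0},{"tx": 0,"ty": 0,"tz": 2,"wx": 0,"wy": 0,"wz": 0,"gripper": 0}]}}

```text
time: 18.23
position: [0.4302, -0.0758, -0.0031]
tool_rot: [2.394, 2.034, 0.001]
ft_force: [0.5, -0.0, -0.5]
grip_width: 0.007
grip_force: 0.0
```

{"api": "jog_arm", "payload": {"increments": [{"tx": 0,"ty": 0,"tz": 0.3,"wx": 0,"wy": 0,"wz": 0,"gripper": 0},{"tx": 0,"ty": 0,"tz": 0.6,"wx": 0,"wy": 0,"wz": 0,"gripper": 0},{"tx": 0,"ty": 0,"tz": 0.9,"wx": 0,"wy": 0,"wz": 0,"gripper": 0},{"tx": 0,"ty": 0,"tz": 1.2,"wx": 0,"wy": 0,"wz": 0,"gripper": 0},{"tx": 0,"ty": 0,"tz": 1.5,"wx": 0,"wy": 0,"wz": 0,"gripper": 0}]}}

```text
time: 18.65
position: [0.4299, -0.0759, -0.0049]
tool_rot: [2.394, 2.034, 0.0]
ft_force: [-0.2, 0.1, -0.3]
grip_width: 0.007
grip_force: 0.0
```

No contact down to -4.9 mm, so the fingers reach well beside the bar. Before pushing I'll estimate the bumper's place from the pixels of the first top image.

Run:
```python
from h import *
c=cv2.imread("pics/top0.png")
for v in range(166,194):print(v,[tuple(int(k)//10 for k in c[v,u]) for u in range(350,360)])
t=vision.get_image("top")
for v in (181.5,182,183,184,185,186):print(v,ray(t,354.3,v,.031).round(4))
```

```text
166 [(23, 24, 23), (22, 23, 23), (16, 19, 20), (12, 14, 15), (13, 15, 16), (19, 21, 21), (23, 23, 23), (23, 24, 23), (23, 24, 23), (23, 24, 23)]
167 [(20, 22, 22), (15, 19, 21), (13, 17, 19), (12, 16, 19), (13, 17, 20), (17, 20, 21), (21, 22, 22), (21, 21, 21), (22, 23, 22), (23, 24, 23)]
168 [(23, 23, 23), (23, 23, 23), (22, 22, 22), (19, 19, 19), (20, 20, 20), (22, 22, 22), (23, 23, 22), (22, 22, 22), (20, 21, 21), (23, 23, 23)]
169 [(23, 23, 23), (21, 21, 21), (14, 14, 13), (11, 11, 11), (11, 11, 11), (14, 14, 13), (18, 18, 18), (22, 22, 22), (21, 21, 20), (22, 21, 20)]
170 [(22, 22, 22), (14, 14, 14), (10, 10, 10), (10, 10, 10), (11, 11, 11), (10, 10, 10), (15, 15, 15), (22, 22, 22), (22, 22, 22), (23, 23, 23)]
171 [(21, 21, 21), (11, 12, 11), (10, 11, 10), (15, 14, 14), (16, 16, 16), (11, 11, 11), (11, 11, 11), (16, 16, 16), (21, 22, 22), (23, 24, 23)]
172 [(19, 19, 19), (11, 11, 11), (10, 10, 10), (12, 12, 12), (13, 13, 12), (10, 10, 10), (11, 11, 11), (17, 17, 17), (23, 23, 23), (23, 24, 23)]
173 [(21, 21, 21), (12, 12, 12), (9, 10, 10), (10, 10, 10), (10, 10, 10), (10, 10, 10
[... 2422 characters left out ...]
(23, 24, 23), (23, 24, 24), (23, 24, 24), (23, 24, 24), (23, 24, 24), (23, 24, 24)]
191 [(23, 24, 24), (23, 24, 24), (23, 24, 24), (23, 24, 24), (23, 24, 24), (23, 24, 24), (23, 24, 24), (23, 24, 24), (23, 24, 24), (23, 24, 24)]
192 [(23, 24, 24), (23, 24, 24), (23, 24, 24), (23, 24, 24), (23, 24, 24), (23, 24, 24), (23, 24, 24), (23, 24, 24), (23, 24, 24), (23, 24, 24)]
193 [(23, 24, 24), (23, 24, 24), (23, 24, 24), (23, 24, 24), (23, 24, 24), (23, 24, 24), (23, 24, 24), (23, 24, 24), (23, 24, 24), (23, 24, 24)]
181.5 [ 0.5408 -0.0824  0.031 ]
182 [ 0.5393 -0.0824  0.031 ]
183 [ 0.5361 -0.0822  0.031 ]
184 [ 0.533  -0.0821  0.031 ]
185 [ 0.5299 -0.082   0.031 ]
186 [ 0.5269 -0.0819  0.031 ]
```

The bumper's front edge is at about x = 0.529, so the guide should meet it after a swing of about 16°. I'll swing the first 12° along an arc, then creep.

{"api": "jog_arm", "payload": {"increments": [{"tx": 0,"ty": 3,"tz": 0,"wx": 0,"wy": 0,"wz": 0,"gripper": 0},{"tx": 0,"ty": 6,"tz": 0,"wx": 0,"wy": 0,"wz": 0,"gripper": 0},{"tx": 0,"ty": 8,"tz": 0,"wx": 0,"wy": 0,"wz": 0,"gripper": 0},{"tx": 0,"ty": 9,"tz": 0,"wx": 0,"wy": 0,"wz": 0,"gripper": 0},{"tx": 0,"ty": 10,"tz": 0,"wx": 0,"wy": 0,"wz": 0,"gripper": 0}]}}

```text
time: 19.12
position: [0.44, -0.0776, -0.0049]
tool_rot: [2.394, 2.034, -0.0]
ft_force: [-0.4, 0.6, -0.4]
grip_width: 0.007
grip_force: 0.0
```

{"api": "jog_arm", "payload": {"increments": [{"tx": -0.5,"ty": 3,"tz": 0,"wx": 0,"wy": 0,"wz": -0.018,"gripper": 0},{"tx": -0.9,"ty": 7,"tz": 0,"wx": 0,"wy": 0,"wz": -0.04,"gripper": 0},{"tx": -1.3,"ty": 11,"tz": 0,"wx": 0,"wy": 0,"wz": -0.065,"gripper": 0},{"tx": -1.6,"ty": 15,"tz": 0,"wx": 0,"wy": 0,"wz": -0.087,"gripper": 0},{"tx": -1.9,"ty": 18,"tz": 0,"wx": 0,"wy": 0,"wz": -0.105,"gripper": 0}]}}

```text
time: 19.53
position: [0.4575, -0.0824, -0.0049]
tool_rot: [-2.282, -2.159, 0.0]
ft_force: [-0.4, 0.5, 0.2]
grip_width: 0.007
grip_force: 0.2
```

{"api": "jog_arm", "payload": {"increments": [{"tx": -0.5,"ty": 4,"tz": 0,"wx": 0,"wy": 0,"wz": -0.023,"gripper": 0},{"tx": -0.9,"ty": 8,"tz": 0,"wx": 0,"wy": 0,"wz": -0.047,"gripper": 0},{"tx": -1.3,"ty": 12,"tz": 0,"wx": 0,"wy": 0,"wz": -0.07,"gripper": 0},{"tx": -1.6,"ty": 15,"tz": 0,"wx": 0,"wy": 0,"wz": -0.088,"gripper": 0},{"tx": -1.8,"ty": 17,"tz": 0,"wx": 0,"wy": 0,"wz": -0.1,"gripper": 0}]}}

```text
time: 19.95
position: [0.4744, -0.0852, -0.0049]
tool_rot: [2.172, 2.27, -0.0]
ft_force: [-1.5, -0.4, 0.9]
grip_width: 0.008
grip_force: 0.2
```

```bash
cat > look.py <<'E'
from h import *
go(None)
t=vision.get_image("top");g=t["color"].astype(int)
red=(g[...,2]>g[...,1]+60);ys,xs=np.where(red[160:215,340:375])
if len(xs):
    p=ray(t,xs.mean()+340,ys.mean()+160,.024);d=p[:2]-[.496,.0855];print("red",len(xs),p.round(4),"ang",np.degrees(np.arctan2(d[1],d[0])).round(1),np.hypot(*d).round(4))
w=vision.get_image("wrist");np.savez("w.npz",c=w["color"],E=w["extrinsics"])
Fs=[ctrl.get_state()["ft_force"]]
print("F",np.round(Fs[0],2))
E
python3 look.py
```

```text
t 19.95 pos [ 0.4744 -0.0852 -0.0049] yawy 2.54 tilt [-0.0001 -0.0001] F [-1.52 -0.39  0.89] w 0.008 0.2
F [-1.    0.54  0.37]
```

{"api": "jog_arm", "payload": {"increments": [{"tx": -0.1,"ty": 1,"tz": 0,"wx": 0,"wy": 0,"wz": -0.006,"gripper": 0},{"tx": -0.2,"ty": 2,"tz": 0,"wx": 0,"wy": 0,"wz": -0.012,"gripper": 0},{"tx": -0.3,"ty": 3,"tz": 0,"wx": 0,"wy": 0,"wz": -0.018,"gripper": 0},{"tx": -0.4,"ty": 4,"tz": 0,"wx": 0,"wy": 0,"wz": -0.023,"gripper": 0},{"tx": -0.5,"ty": 5,"tz": 0,"wx": 0,"wy": 0,"wz": -0.029,"gripper": 0}]}}

```text
time: 20.47
position: [0.4792, -0.0853, -0.0048]
tool_rot: [-2.139, -2.301, -0.0]
ft_force: [0.7, -0.1, -0.7]
grip_width: 0.005
grip_force: 0.2
```

{"api": "jog_arm", "payload": {"increments": [{"tx": -0.1,"ty": 0.4,"tz": 0,"wx": 0,"wy": 0,"wz": -0.002,"gripper": 0},{"tx": -0.1,"ty": 0.8,"tz": 0,"wx": 0,"wy": 0,"wz": -0.005,"gripper": 0},{"tx": -0.2,"ty": 1.2,"tz": 0,"wx": 0,"wy": 0,"wz": -0.007,"gripper": 0},{"tx": -0.2,"ty": 1.6,"tz": 0,"wx": 0,"wy": 0,"wz": -0.009,"gripper": 0},{"tx": -0.2,"ty": 2,"tz": 0,"wx": 0,"wy": 0,"wz": -0.012,"gripper": 0}]}}

```text
time: 20.88
position: [0.4812, -0.0854, -0.0048]
tool_rot: [2.126, 2.313, 0.0]
ft_force: [0.5, 0.5, -0.1]
grip_width: 0.005
grip_force: 0.2
```

Run:
```python
from h import *
w=vision.get_image("wrist");s=vision.get_image("scene");t=vision.get_image("top")
go(None)
a=cv2.resize(w["color"][50:350,150:490],(400,353),interpolation=cv2.INTER_CUBIC)
b=cv2.resize(s["color"][170:270,270:390],(400,333),interpolation=cv2.INTER_CUBIC)
H=353;b=cv2.copyMakeBorder(b,0,H-333,0,0,cv2.BORDER_CONSTANT)
cv2.imwrite("pics/last.png",np.hstack([a,b]));cv2.imwrite("pics/wl.png",w["color"]);np.savez("w.npz",E=w["extrinsics"],K=[w["fx"],w["fy"],w["cx"],w["cy"]])
```

```text
t 21.03 pos [ 0.4813 -0.0854 -0.0048] yawy 4.82 tilt [0.0003 0.    ] F [-0.39 -0.2  -0.18] w 0.002 0.1
```

View pics/last.png

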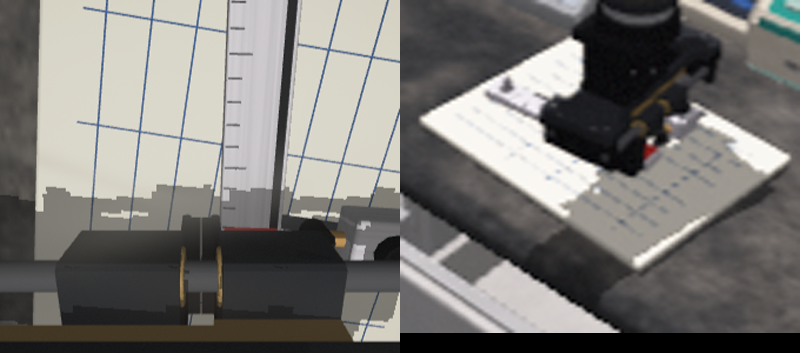

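The picture shows the finger touching the guide's near edge at crop (221,225). The bumper is at about (315,235), to the right of the guide's far edge at about (280,225), leaving roughly an 8 mm gap. I'll keep creeping.

{"api": "jog_arm", "payload": {"increments": [{"tx": -0.1,"ty": 0.6,"tz": 0,"wx": 0,"wy": 0,"wz": -0.003,"gripper": 0},{"tx": -0.1,"ty": 1.2,"tz": 0,"wx": 0,"wy": 0,"wz": -0.007,"gripper": 0},{"tx": -0.2,"ty": 1.8,"tz": 0,"wx": 0,"wy": 0,"wz": -0.01,"gripper": 0},{"tx": -0.2,"ty": 2.4,"tz": 0,"wx": 0,"wy": 0,"wz": -0.014,"gripper": 0},{"tx": -0.3,"ty": 3,"tz": 0,"wx": 0,"wy": 0,"wz": -0.017,"gripper": 0}]}}

```text
time: 21.45
position: [0.4842, -0.0854, -0.0049]
tool_rot: [-2.106, -2.331, -0.0]
ft_force: [-0.7, -0.1, -0.7]
grip_width: 0.005
grip_force: 0.2
```

{"api": "jog_arm", "payload": {"increments": [{"tx": 0,"ty": 0.3,"tz": 0,"wx": 0,"wy": 0,"wz": -0.002,"gripper": 0},{"tx": -0.1,"ty": 0.6,"tz": 0,"wx": 0,"wy": 0,"wz": -0.004,"gripper": 0},{"tx": -0.1,"ty": 0.9,"tz": 0,"wx": 0,"wy": 0,"wz": -0.005,"gripper": 0},{"tx": -0.1,"ty": 1.2,"tz": 0,"wx": 0,"wy": 0,"wz": -0.007,"gripper": 0},{"tx": -0.1,"ty": 1.5,"tz": 0,"wx": 0,"wy": 0,"wz": -0.008,"gripper": 0}]}}

```text
time: 21.87
position: [0.4857, -0.0854, -0.0049]
tool_rot: [2.097, 2.339, 0.0]
ft_force: [0.5, -0.2, -0.2]
grip_width: 0.006
grip_force: 0.2
```

{"api": "jog_arm", "payload": {"increments": [{"tx": 0,"ty": 0.3,"tz": 0,"wx": 0,"wy": 0,"wz": -0.002,"gripper": 0},{"tx": -0.1,"ty": 0.6,"tz": 0,"wx": 0,"wy": 0,"wz": -0.003,"gripper": 0},{"tx": -0.1,"ty": 0.8,"tz": 0,"wx": 0,"wy": 0,"wz": -0.004,"gripper": 0},{"tx": -0.1,"ty": 1,"tz": 0,"wx": 0,"wy": 0,"wz": -0.006,"gripper": 0},{"tx": -0.1,"ty": 1.2,"tz": 0,"wx": 0,"wy": 0,"wz": -0.007,"gripper": 0}]}}

```text
time: 22.28
position: [0.4869, -0.0854, -0.0048]
tool_rot: [2.089, 2.347, 0.0]
ft_force: [-0.0, -0.4, 0.5]
grip_width: 0.008
grip_force: 0.2
```

{"api": "jog_arm", "payload": {"increments": [{"tx": 0,"ty": 0.3,"tz": 0,"wx": 0,"wy": 0,"wz": -0.002,"gripper": 0},{"tx": -0.1,"ty": 0.6,"tz": 0,"wx": 0,"wy": 0,"wz": -0.003,"gripper": 0},{"tx": -0.1,"ty": 0.8,"tz": 0,"wx": 0,"wy": 0,"wz": -0.004,"gripper": 0},{"tx": -0.1,"ty": 1,"tz": 0,"wx": 0,"wy": 0,"wz": -0.006,"gripper": 0},{"tx": -0.1,"ty": 1.2,"tz": 0,"wx": 0,"wy": 0,"wz": -0.007,"gripper": 0}]}}

```text
time: 22.7
position: [0.4881, -0.0853, -0.0048]
tool_rot: [2.08, 2.354, 0.0]
ft_force: [-0.1, 0.0, 1.4]
grip_width: 0.003
grip_force: 0.2
```

{"api": "jog_arm", "payload": {"increments": [{"tx": 0,"ty": 0.3,"tz": 0,"wx": 0,"wy": 0,"wz": -0.002,"gripper": 0},{"tx": -0.1,"ty": 0.5,"tz": 0,"wx": 0,"wy": 0,"wz": -0.003,"gripper": 0},{"tx": -0.1,"ty": 0.7,"tz": 0,"wx": 0,"wy": 0,"wz": -0.004,"gripper": 0},{"tx": -0.1,"ty": 0.9,"tz": 0,"wx": 0,"wy": 0,"wz": -0.005,"gripper": 0},{"tx": -0.1,"ty": 1,"tz": 0,"wx": 0,"wy": 0,"wz": -0.005,"gripper": 0}]}}

```text
time: 23.12
position: [0.4891, -0.0853, -0.0048]
tool_rot: [2.075, 2.359, 0.0]
ft_force: [-0.8, 0.2, 0.2]
grip_width: 0.005
grip_force: 0.2
```

{"api": "jog_arm", "payload": {"increments": [{"tx": 0,"ty": 0.3,"tz": 0,"wx": 0,"wy": 0,"wz": -0.002,"gripper": 0},{"tx": -0.1,"ty": 0.5,"tz": 0,"wx": 0,"wy": 0,"wz": -0.003,"gripper": 0},{"tx": -0.1,"ty": 0.7,"tz": 0,"wx": 0,"wy": 0,"wz": -0.004,"gripper": 0},{"tx": -0.1,"ty": 0.9,"tz": 0,"wx": 0,"wy": 0,"wz": -0.005,"gripper": 0},{"tx": -0.1,"ty": 1,"tz": 0,"wx": 0,"wy": 0,"wz": -0.005,"gripper": 0}]}}

```text
time: 23.53
position: [0.4901, -0.0853, -0.0048]
tool_rot: [2.069, 2.364, 0.0]
ft_force: [0.2, 0.8, 0.3]
grip_width: 0.006
grip_force: 0.2
```

Run:
```python
from h import *
a=cv2.imread("pics/wl.png");w=vision.get_image("wrist");b=w["color"];cv2.imwrite("pics/wm.png",b)
go(None)
for r in (228,234,238,242,246):
  for c in (a,b):
    print(r,(cv2.cvtColor(c,cv2.COLOR_BGR2GRAY)[r,330:450:2]//10).tolist())
```

```text
t 23.58 pos [ 0.4901 -0.0853 -0.0048] yawy 7.62 tilt [0.0001 0.    ] F [-0.79 -0.49  0.15] w -0.001 0.1
228 [13, 13, 12, 11, 11, 12, 12, 12, 11, 11, 12, 12, 11, 11, 11, 11, 12, 12, 11, 11, 11, 11, 11, 11, 11, 6, 5, 5, 5, 11, 11, 12, 12, 8, 12, 12, 12, 12, 16, 16, 16, 12, 12, 12, 12, 12, 12, 12, 12, 10, 11, 12, 12, 12, 12, 7, 7, 8, 8, 8]
228 [12, 12, 12, 11, 11, 10, 10, 10, 10, 10, 11, 11, 11, 11, 11, 11, 11, 11, 11, 11, 11, 11, 11, 11, 11, 5, 5, 5, 5, 11, 11, 12, 12, 12, 12, 12, 12, 12, 12, 12, 12, 12, 12, 6, 12, 12, 12, 12, 11, 11, 11, 11, 11, 11, 11, 12, 12, 12, 12, 12]
234 [7, 6, 6, 7, 11, 12, 11, 11, 11, 11, 11, 11, 11, 11, 11, 11, 11, 11, 11, 11, 11, 11, 11, 11, 11, 4, 4, 4, 6, 11, 5, 5, 5, 7, 7, 6, 9, 11, 14, 18, 18, 20, 21, 11, 12, 12, 12, 12, 11, 8, 12, 12, 12, 19, 15, 8, 7, 7, 7, 7]
234 [7, 6, 6, 7, 11, 11, 11, 11, 11, 11, 11, 11, 11, 11, 11, 11, 11, 11, 11, 11, 11, 10, 11, 11, 10, 4, 4, 4, 6, 11, 12, 12, 12, 18, 18, 20, 20, 20, 20, 20, 20, 12, 5, 12, 18, 18, 18, 18, 8, 8, 7, 7, 7, 7, 8, 8, 8, 8, 8, 7]
238 [6, 6, 6, 6, 11, 11, 11, 11, 11, 11, 11, 11, 11, 11, 11, 11, 11, 11, 
[... 446 characters left out ...]
 10, 3, 3, 3, 11, 11, 4, 4, 4, 4, 4, 4, 4, 4, 2, 2, 2, 2, 2, 2, 2, 2, 2, 2, 2, 4, 4, 4, 4, 5, 7, 7, 7, 7, 7, 7]
242 [5, 5, 5, 5, 10, 10, 10, 10, 10, 10, 11, 11, 11, 11, 11, 11, 11, 11, 11, 11, 10, 10, 11, 10, 10, 3, 3, 3, 11, 10, 5, 2, 3, 2, 2, 2, 2, 2, 2, 2, 4, 4, 4, 4, 5, 8, 10, 7, 7, 7, 7, 7, 8, 7, 9, 13, 14, 13, 12, 11]
246 [4, 4, 4, 4, 5, 4, 4, 4, 4, 4, 4, 4, 4, 4, 4, 4, 4, 4, 4, 4, 4, 4, 4, 4, 3, 3, 3, 3, 4, 4, 4, 4, 4, 4, 3, 3, 3, 2, 2, 2, 2, 2, 2, 2, 2, 2, 2, 2, 2, 2, 4, 6, 5, 6, 6, 6, 7, 7, 7, 7]
246 [4, 4, 4, 4, 5, 4, 4, 4, 4, 4, 4, 4, 4, 4, 4, 4, 4, 4, 4, 4, 4, 4, 4, 4, 4, 3, 3, 3, 4, 3, 3, 3, 3, 3, 3, 3, 3, 2, 2, 2, 2, 3, 3, 3, 3, 3, 4, 7, 7, 7, 7, 7, 7, 7, 9, 10, 16, 16, 16, 10]
```

The bumper now shows right at the guide's edge, so contact is imminent. I'll go on in half-millimetre steps.

{"api": "jog_arm", "payload": {"increments": [{"tx": 0,"ty": 0.1,"tz": 0,"wx": 0,"wy": 0,"wz": 0,"gripper": 0},{"tx": 0,"ty": 0.2,"tz": 0,"wx": 0,"wy": 0,"wz": -0.001,"gripper": 0},{"tx": 0,"ty": 0.3,"tz": 0,"wx": 0,"wy": 0,"wz": -0.002,"gripper": 0},{"tx": 0,"ty": 0.4,"tz": 0,"wx": 0,"wy": 0,"wz": -0.002,"gripper": 0},{"tx": 0,"ty": 0.5,"tz": 0,"wx": 0,"wy": 0,"wz": -0.002,"gripper": 0}]}}

```text
time: 24.0
position: [0.4906, -0.0852, -0.0048]
tool_rot: [2.067, 2.366, 0.0]
ft_force: [-0.3, 0.1, 0.3]
grip_width: 0.008
grip_force: 0.2
```

{"api": "jog_arm", "payload": {"increments": [{"tx": 0,"ty": 0.1,"tz": 0,"wx": 0,"wy": 0,"wz": 0,"gripper": 0},{"tx": 0,"ty": 0.2,"tz": 0,"wx": 0,"wy": 0,"wz": -0.001,"gripper": 0},{"tx": 0,"ty": 0.4,"tz": 0,"wx": 0,"wy": 0,"wz": -0.002,"gripper": 0},{"tx": 0,"ty": 0.5,"tz": 0,"wx": 0,"wy": 0,"wz": -0.003,"gripper": 0},{"tx": 0,"ty": 0.6,"tz": 0,"wx": 0,"wy": 0,"wz": -0.003,"gripper": 0}]}}

```text
time: 24.42
position: [0.4912, -0.0851, -0.0048]
tool_rot: [2.063, 2.369, 0.0]
ft_force: [-0.5, -0.4, -0.2]
grip_width: 0.01
grip_force: 0.2
```

{"api": "jog_arm", "payload": {"increments": [{"tx": 0,"ty": 0.1,"tz": 0,"wx": 0,"wy": 0,"wz": 0,"gripper": 0},{"tx": 0,"ty": 0.2,"tz": 0,"wx": 0,"wy": 0,"wz": -0.001,"gripper": 0},{"tx": 0,"ty": 0.4,"tz": 0,"wx": 0,"wy": 0,"wz": -0.002,"gripper": 0},{"tx": 0,"ty": 0.5,"tz": 0,"wx": 0,"wy": 0,"wz": -0.003,"gripper": 0},{"tx": 0,"ty": 0.6,"tz": 0,"wx": 0,"wy": 0,"wz": -0.003,"gripper": 0}]}}

```text
time: 24.83
position: [0.4918, -0.085, -0.0048]
tool_rot: [2.059, 2.373, 0.0]
ft_force: [-0.1, 0.3, 0.6]
grip_width: 0.003
grip_force: 0.2
```

{"api": "jog_arm", "payload": {"increments": [{"tx": 0,"ty": 0.1,"tz": 0,"wx": 0,"wy": 0,"wz": 0,"gripper": 0},{"tx": 0,"ty": 0.2,"tz": 0,"wx": 0,"wy": 0,"wz": -0.001,"gripper": 0},{"tx": 0,"ty": 0.4,"tz": 0,"wx": 0,"wy": 0,"wz": -0.002,"gripper": 0},{"tx": 0,"ty": 0.5,"tz": 0,"wx": 0,"wy": 0,"wz": -0.003,"gripper": 0},{"tx": 0,"ty": 0.6,"tz": 0,"wx": 0,"wy": 0,"wz": -0.003,"gripper": 0}]}}

```text
time: 25.25
position: [0.4924, -0.0849, -0.0048]
tool_rot: [-2.056, -2.376, -0.0]
ft_force: [-1.4, -0.0, -0.1]
grip_width: 0.002
grip_force: 0.3
```

Run:
```python
from h import *
w=vision.get_image("wrist");b=w["color"];go(None)
s=ctrl.get_state();print(np.round(s["torque"],2),np.round(s["joint_torque"],2))
for r in (234,238,240,242,244):print(r,(cv2.cvtColor(b,cv2.COLOR_BGR2GRAY)[r,380:440:1]//10).tolist())
```

```text
t 25.3 pos [ 0.4924 -0.0849 -0.0048] yawy 8.25 tilt [0.     0.0001] F [ 0.2   1.06 -0.57] w 0.007 0.2
[-0.16  0.04  0.02] [-1.500e-01 -3.309e+01  3.180e+00 -2.487e+01 -1.200e-01 -5.000e-02
  1.000e-02]
234 [4, 4, 4, 4, 4, 4, 7, 11, 11, 10, 12, 12, 12, 12, 12, 20, 20, 20, 20, 20, 20, 20, 20, 20, 18, 12, 18, 18, 18, 18, 8, 10, 18, 20, 20, 20, 20, 20, 20, 20, 20, 11, 8, 8, 8, 9, 9, 9, 9, 9, 8, 8, 8, 8, 8, 7, 7, 7, 7, 7]
238 [4, 4, 3, 4, 4, 4, 9, 11, 10, 4, 6, 7, 8, 8, 10, 10, 10, 10, 10, 10, 11, 12, 12, 12, 12, 12, 12, 12, 11, 6, 8, 12, 12, 12, 12, 12, 12, 12, 12, 12, 9, 7, 8, 8, 8, 8, 8, 8, 8, 8, 9, 9, 9, 8, 8, 8, 8, 8, 8, 8]
240 [3, 3, 3, 3, 3, 4, 11, 11, 10, 4, 4, 4, 3, 3, 3, 3, 3, 3, 2, 2, 2, 4, 8, 10, 10, 10, 11, 11, 6, 7, 12, 12, 12, 12, 12, 12, 12, 12, 12, 11, 7, 7, 7, 7, 7, 8, 8, 8, 8, 8, 8, 8, 8, 8, 8, 8, 8, 8, 8, 8]
242 [3, 3, 3, 3, 3, 5, 11, 11, 8, 3, 2, 3, 2, 2, 2, 2, 2, 2, 2, 2, 2, 2, 2, 2, 2, 3, 4, 4, 4, 5, 5, 8, 8, 10, 10, 10, 11, 11, 12, 9, 7, 7, 7, 7, 7, 7, 7, 7, 8, 8, 8, 8, 7, 7, 8, 8, 9, 10, 9, 9]
244 [4, 4, 4, 4, 4, 6, 11, 11, 7, 2, 2, 2, 2, 2, 2, 2, 2, 2, 2, 2, 2, 2, 2, 2, 2, 2, 3, 4, 4, 4, 4, 4, 4, 4, 4, 4, 4, 4, 4, 7, 7, 7, 7, 7, 7, 7, 7, 7, 7, 7, 7, 8, 7, 7, 12, 15, 15, 9, 9, 9]
```

{"api": "jog_arm", "payload": {"increments": [{"tx": 0,"ty": 0.1,"tz": 0,"wx": 0,"wy": 0,"wz": 0,"gripper": 0},{"tx": 0,"ty": 0.2,"tz": 0,"wx": 0,"wy": 0,"wz": -0.001,"gripper": 0},{"tx": 0,"ty": 0.4,"tz": 0,"wx": 0,"wy": 0,"wz": -0.002,"gripper": 0},{"tx": 0,"ty": 0.5,"tz": 0,"wx": 0,"wy": 0,"wz": -0.003,"gripper": 0},{"tx": 0,"ty": 0.6,"tz": 0,"wx": 0,"wy": 0,"wz": -0.003,"gripper": 0}]}}

```text
time: 25.72
position: [0.4925, -0.0849, -0.005]
tool_rot: [-2.052, -2.378, 0.001]
ft_force: [-1.8, -0.5, 1.8]
grip_width: 0.004
grip_force: 1.1
```

Contact: the tool advanced only 0.1 of the 0.6 mm commanded. I'll load it gradually.

{"api": "jog_arm", "payload": {"increments": [{"tx": 0,"ty": 0.1,"tz": 0,"wx": 0,"wy": 0,"wz": 0,"gripper": 0},{"tx": 0,"ty": 0.2,"tz": 0,"wx": 0,"wy": 0,"wz": 0,"gripper": 0},{"tx": 0,"ty": 0.3,"tz": 0,"wx": 0,"wy": 0,"wz": 0,"gripper": 0},{"tx": 0,"ty": 0.4,"tz": 0,"wx": 0,"wy": 0,"wz": 0,"gripper": 0},{"tx": 0,"ty": 0.4,"tz": 0,"wx": 0,"wy": 0,"wz": 0,"gripper": 0}]}}

```text
time: 26.13
position: [0.4926, -0.0849, -0.0051]
tool_rot: [-2.052, -2.378, 0.001]
ft_force: [-4.5, -1.4, 2.0]
grip_width: 0.007
grip_force: 2.3
```

```bash
cat > f.py <<'E'
from h import *
f=[]
for i in range(4):
    vision.get_image("top");s=ctrl.get_state();f.append(list(s["ft_force"])+[s["grip_force"]])
print(np.round(f,2).tolist(),np.mean(f,0).round(2));go(None)
E
python3 f.py
```

```text
[[-4.24, -1.19, 1.83, 2.37], [-5.82, -0.49, 2.59, 2.48], [-4.9, -1.53, 2.34, 2.59], [-5.22, -1.76, 2.18, 2.59]] [-5.05 -1.24  2.23  2.51]
t 26.33 pos [ 0.4926 -0.0849 -0.0051] yawy 8.41 tilt [-0.0014  0.0001] F [-5.22 -1.76  2.18] w 0.005 2.6
```

{"api": "jog_arm", "payload": {"increments": [{"tx": 0,"ty": 0.1,"tz": 0,"wx": 0,"wy": 0,"wz": 0,"gripper": 0},{"tx": 0,"ty": 0.2,"tz": 0,"wx": 0,"wy": 0,"wz": 0,"gripper": 0},{"tx": 0,"ty": 0.3,"tz": 0,"wx": 0,"wy": 0,"wz": 0,"gripper": 0},{"tx": 0,"ty": 0.35,"tz": 0,"wx": 0,"wy": 0,"wz": 0,"gripper": 0},{"tx": 0,"ty": 0.4,"tz": 0,"wx": 0,"wy": 0,"wz": 0,"gripper": 0}]}}

```text
time: 26.75
position: [0.4926, -0.0848, -0.0051]
tool_rot: [-2.051, -2.377, 0.002]
ft_force: [-6.2, -0.8, 3.1]
grip_width: 0.007
grip_force: 3.0
```

```bash
python3 f.py
```

```text
[[-6.15, -0.96, 3.13, 2.98], [-5.52, -0.28, 3.17, 2.98], [-4.72, -0.97, 3.35, 2.97], [-5.74, -1.14, 2.94, 2.97]] [-5.53 -0.84  3.15  2.98]
t 26.95 pos [ 0.4926 -0.0849 -0.0051] yawy 8.41 tilt [-0.0021  0.0001] F [-5.74 -1.14  2.94] w 0.004 3.0
```

{"api": "jog_arm", "payload": {"increments": [{"tx": 0,"ty": 0.2,"tz": 0,"wx": 0,"wy": 0,"wz": 0,"gripper": 0},{"tx": 0,"ty": 0.4,"tz": 0,"wx": 0,"wy": 0,"wz": 0,"gripper": 0},{"tx": 0,"ty": 0.6,"tz": 0,"wx": 0,"wy": 0,"wz": 0,"gripper": 0},{"tx": 0,"ty": 0.8,"tz": 0,"wx": 0,"wy": 0,"wz": 0,"gripper": 0},{"tx": 0,"ty": 0.8,"tz": 0,"wx": 0,"wy": 0,"wz": 0,"gripper": 0}]}}

```text
time: 27.37
position: [0.4926, -0.0848, -0.0054]
tool_rot: [-2.051, -2.376, 0.004]
ft_force: [-6.1, -0.7, 3.9]
grip_width: 0.006
grip_force: 3.6
```

```bash
python3 f.py
```

```text
[[-6.93, -1.04, 3.19, 3.61], [-7.97, -0.61, 2.35, 3.6], [-7.63, -1.34, 3.52, 3.6], [-6.92, -0.53, 2.86, 3.6]] [-7.36 -0.88  2.98  3.6 ]
t 27.57 pos [ 0.4926 -0.0848 -0.0054] yawy 8.41 tilt [-0.0036  0.0002] F [-6.92 -0.53  2.86] w 0.004 3.6
```

{"api": "jog_arm", "payload": {"increments": [{"tx": 0,"ty": 0.2,"tz": 0,"wx": 0,"wy": 0,"wz": 0,"gripper": 0},{"tx": 0,"ty": 0.4,"tz": 0,"wx": 0,"wy": 0,"wz": 0,"gripper": 0},{"tx": 0,"ty": 0.6,"tz": 0,"wx": 0,"wy": 0,"wz": 0,"gripper": 0},{"tx": 0,"ty": 0.7,"tz": 0,"wx": 0,"wy": 0,"wz": 0,"gripper": 0},{"tx": 0,"ty": 0.7,"tz": 0,"wx": 0,"wy": 0,"wz": 0,"gripper": 0}]}}

```text
time: 27.98
position: [0.4926, -0.0848, -0.0055]
tool_rot: [-2.05, -2.375, 0.005]
ft_force: [-7.7, -0.4, 4.3]
grip_width: 0.002
grip_force: 4.2
```

```bash
python3 f.py
```

```text
[[-8.27, -1.57, 3.6, 4.24], [-8.08, -1.84, 3.68, 4.24], [-8.41, -0.22, 3.49, 4.23], [-7.77, -1.31, 3.89, 4.23]] [-8.13 -1.23  3.66  4.24]
t 28.18 pos [ 0.4926 -0.0848 -0.0055] yawy 8.4 tilt [-0.005   0.0003] F [-7.77 -1.31  3.89] w 0.006 4.2
```

About 8.2 N. I'll hold it briefly, then draw straight back.

{"api": "jog_arm", "payload": {"increments": [{"tx": 0,"ty": 0,"tz": 0,"wx": 0,"wy": 0,"wz": 0,"gripper": 0},{"tx": 0,"ty": 0,"tz": 0,"wx": 0,"wy": 0,"wz": 0,"gripper": 0},{"tx": 0,"ty": 0,"tz": 0,"wx": 0,"wy": 0,"wz": 0,"gripper": 0},{"tx": 0,"ty": 0,"tz": 0,"wx": 0,"wy": 0,"wz": 0,"gripper": 0},{"tx": 0,"ty": 0,"tz": 0,"wx": 0,"wy": 0,"wz": 0,"gripper": 0}]}}

```text
time: 28.6
position: [0.4926, -0.0847, -0.0055]
tool_rot: [-2.05, -2.375, 0.005]
ft_force: [-8.1, -0.9, 2.8]
grip_width: 0.003
grip_force: 4.2
```

{"api": "jog_arm", "payload": {"increments": [{"tx": 0,"ty": -1,"tz": 0,"wx": 0,"wy": 0,"wz": 0,"gripper": 0},{"tx": 0,"ty": -2,"tz": 0,"wx": 0,"wy": 0,"wz": 0,"gripper": 0},{"tx": 0,"ty": -4,"tz": 0,"wx": 0,"wy": 0,"wz": 0,"gripper": 0},{"tx": 0,"ty": -8,"tz": 0,"wx": 0,"wy": 0,"wz": 0,"gripper": 0},{"tx": 0,"ty": -14,"tz": 0,"wx": 0,"wy": 0,"wz": 0,"gripper": 0}]}}

```text
time: 29.02
position: [0.4832, -0.0864, -0.0041]
tool_rot: [2.05, 2.377, 0.003]
ft_force: [0.9, -0.2, 0.8]
grip_width: 0.007
grip_force: 0.0
```

{"api": "jog_arm", "payload": {"increments": [{"tx": 0,"ty": -6,"tz": 0,"wx": 0,"wy": 0,"wz": 0,"gripper": 0},{"tx": 0,"ty": -12,"tz": 0,"wx": 0,"wy": 0,"wz": 0,"gripper": 0},{"tx": 0,"ty": -18,"tz": 0,"wx": 0,"wy": 0,"wz": 0,"gripper": 0},{"tx": 0,"ty": -22,"tz": 0,"wx": 0,"wy": 0,"wz": 0,"gripper": 0},{"tx": 0,"ty": -22,"tz": 0,"wx": 0,"wy": 0,"wz": 0,"gripper": 0}]}}

```text
time: 29.43
position: [0.4586, -0.0899, -0.0049]
tool_rot: [-2.053, -2.378, -0.0]
ft_force: [1.1, 0.7, 0.0]
grip_width: 0.007
grip_force: 0.0
```

{"api": "jog_arm", "payload": {"increments": [{"tx": 0,"ty": 0,"tz": -20,"wx": 0,"wy": 0,"wz": 0,"gripper": 0},{"tx": 0,"ty": 0,"tz": -50,"wx": 0,"wy": 0,"wz": 0,"gripper": 0},{"tx": 0,"ty": 0,"tz": -85,"wx": 0,"wy": 0,"wz": 0,"gripper": 0},{"tx": 0,"ty": 0,"tz": -120,"wx": 0,"wy": 0,"wz": 0,"gripper": 0},{"tx": 0,"ty": 0,"tz": -150,"wx": 0,"wy": 0,"wz": 0,"gripper": 0}]}}

```text
time: 29.85
position: [0.4601, -0.0899, 0.1476]
tool_rot: [2.052, 2.377, 0.002]
ft_force: [0.7, 1.1, -0.6]
grip_width: 0.005
grip_force: 0.0
```

{"api": "jog_arm", "payload": {"increments": [{"tx": 30,"ty": 0,"tz": -10,"wx": 0,"wy": 0,"wz": 0,"gripper": 0},{"tx": 70,"ty": 0,"tz": -20,"wx": 0,"wy": 0,"wz": 0,"gripper": 0},{"tx": 110,"ty": 0,"tz": -30,"wx": 0,"wy": 0,"wz": 0,"gripper": 0},{"tx": 150,"ty": 0,"tz": -30,"wx": 0,"wy": 0,"wz": 0,"gripper": 0},{"tx": 180,"ty": 0,"tz": -30,"wx": 0,"wy": 0,"wz": 0,"gripper": 0}]}}

```text
time: 30.27
position: [0.433, 0.092, 0.1763]
tool_rot: [2.049, 2.381, 0.005]
ft_force: [0.5, 0.4, 0.2]
grip_width: 0.006
grip_force: 0.0
```

{"api": "jog_arm", "payload": {"increments": [{"tx": 30,"ty": 0,"tz": 0,"wx": 0,"wy": 0,"wz": 0,"gripper": 0},{"tx": 70,"ty": 0,"tz": 0,"wx": 0,"wy": 0,"wz": 0,"gripper": 0},{"tx": 110,"ty": 0,"tz": 0,"wx": 0,"wy": 0,"wz": 0,"gripper": 0},{"tx": 140,"ty": 0,"tz": 0,"wx": 0,"wy": 0,"wz": 0,"gripper": 0},{"tx": 150,"ty": 0,"tz": 0,"wx": 0,"wy": 0,"wz": 0,"gripper": 0}]}}

```text
time: 30.68
position: [0.4095, 0.2422, 0.1752]
tool_rot: [-2.043, -2.385, -0.003]
ft_force: [-0.1, -0.6, 0.6]
grip_width: 0.004
grip_force: 0.0
```

```bash
python3 look.py
python3 - <<'E'
from h import *
t=vision.get_image("top");c=t["color"];cv2.imwrite("pics/fin.png",c)
a=cv2.imread("pics/top0.png")
for n,(v0,v1,u0,u1) in dict(stop=(164,176,348,361),timer=(205,240,435,472),left=(145,240,165,205)).items():
    print(n,np.abs(c[v0:v1,u0:u1].astype(int)-a[v0:v1,u0:u1]).mean().round(2))
for v in range(166,200):print(v,(cv2.cvtColor(c,cv2.COLOR_BGR2GRAY)[v,346:364]//10).tolist())
E
```

```text
t 30.68 pos [0.4095 0.2422 0.1752] yawy 8.83 tilt [-0.0001  0.0022] F [-0.12 -0.6   0.59] w 0.004 0.0
red 44 [ 0.5165 -0.0845  0.024 ] ang -83.1 0.1712
F [-0.48  0.48 -0.05]
stop 4.09
timer 3.8
left 25.18
166 [24, 24, 24, 24, 24, 23, 20, 14, 16, 21, 24, 24, 24, 24, 24, 24, 24, 24]
167 [24, 24, 24, 23, 22, 20, 18, 17, 18, 20, 22, 22, 23, 24, 24, 24, 24, 24]
168 [23, 23, 23, 23, 23, 23, 22, 20, 21, 23, 23, 22, 22, 24, 24, 24, 24, 24]
169 [23, 22, 22, 23, 23, 22, 14, 11, 12, 14, 19, 22, 21, 22, 23, 23, 23, 23]
170 [24, 23, 21, 23, 22, 14, 10, 11, 11, 11, 16, 22, 23, 24, 24, 24, 24, 24]
171 [24, 23, 21, 23, 21, 12, 11, 15, 17, 12, 11, 17, 22, 24, 24, 24, 24, 24]
172 [24, 24, 22, 22, 19, 11, 11, 12, 13, 10, 12, 18, 23, 24, 24, 24, 24, 24]
173 [24, 24, 23, 23, 22, 13, 10, 10, 10, 10, 14, 21, 23, 24, 24, 24, 24, 24]
174 [24, 23, 22, 22, 23, 19, 12, 11, 11, 14, 19, 23, 24, 24, 24, 24, 24, 24]
175 [24, 22, 21, 21, 23, 23, 21, 20, 19, 23, 23, 23, 23, 23, 23, 23, 23, 23]
176 [24, 24, 23, 21, 23, 24, 23, 23, 23, 24, 23, 23, 24, 23, 24, 24, 23, 22]
177 [24, 24, 23, 21, 23, 23, 23, 23, 23, 23, 23,
[... 1017 characters left out ...]
24, 24]
191 [24, 24, 24, 24, 24, 23, 23, 18, 14, 14, 14, 15, 20, 23, 24, 24, 24, 24]
192 [24, 23, 23, 23, 24, 23, 23, 19, 14, 14, 14, 15, 19, 23, 23, 24, 24, 24]
193 [23, 23, 24, 24, 23, 24, 23, 21, 15, 15, 15, 15, 19, 23, 22, 24, 24, 24]
194 [23, 23, 24, 23, 23, 23, 23, 21, 18, 19, 19, 20, 22, 22, 23, 24, 24, 24]
195 [23, 23, 23, 23, 21, 23, 22, 20, 19, 21, 21, 22, 23, 24, 24, 24, 24, 24]
196 [22, 19, 20, 20, 21, 23, 24, 24, 24, 24, 24, 24, 24, 24, 24, 24, 24, 24]
197 [24, 24, 24, 24, 24, 24, 24, 24, 24, 24, 24, 24, 24, 24, 24, 24, 24, 24]
198 [24, 24, 24, 24, 24, 24, 24, 24, 24, 24, 24, 24, 24, 24, 24, 24, 24, 24]
199 [24, 24, 24, 24, 24, 24, 24, 24, 24, 24, 24, 24, 24, 24, 24, 24, 24, 24]
```

The top image shows the guide on the pin at -83.1°, its edge against the bumper, which hasn't moved. The arm is clear, so I'm handing in.

```bash
python3 -c "
from bench import ctrl
print(ctrl.close_job())"
```

```text
the job is handed in; nothing more can be done
None
```

The guide is on the pivot pin and resting against the bumper after being pressed home at about 8 N; I drew the gripper straight back before lifting, and the job is handed in (about 31 s on the robot's clock, result not reported back).

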